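# Count three whetstones into the soaking tub

### The arm

A 6-joint arm with a two-finger parallel gripper is mounted at the origin on the work surface. World frame = base frame: x ahead of the robot, y to its left, z up, the work surface at z = 0. Lengths are in m, angles in degrees, forces in N, time in s.
With the tool pointing down it reaches from about 0.4 to 0.825 m from the base axis. Payload 7 kg.
Tool frame: the origin (TCP) lies midway between the tips of the shut fingers; the grasp point (between the pads) lies 19 mm behind it (r.grip_depth is the distance from the TCP to the grasp point, in m); z points along the fingers, y is the line along which they close (so a half turn about z gives the same grasp; the last joint's range is limited). The gripper opens to 88 mm and grips with 3 to 60 N. Pads are 19 mm wide; open, the fingers measure 130 mm over their backs; the gripper's body (78 mm by 193 mm) begins 47 mm behind the grasp point.
Start: joints at [-56.603, 20.546, 0.682, 0, -70.136, -16.507], TCP at [0.196, -0.646, 0.227] pointing down, gripper open.
Joint ranges: [-176.03, 176.03], [-82.01, 121.73], [-58.28, 71.71], [-173.87, 95.51], [-174.79, -0.11], [-173.66, 173.66]. Speed limits (degrees/s): [136.94, 136.94, 172.46, 180, 180, 180].

### API

Orientations are given as [roll, pitch, yaw] about the fixed x, y, z axes, in that order (R = Rz(yaw) Ry(pitch) Rx(roll)).
In Python, from plant import r, capture, close_job, search_frame, outline_of gives the robot as it stands.
- The arm moves only by the shell command python3 -m creep 'ROWS' [FORCE]. ROWS is JSON, a list of rows, each a list of 7 numbers: the finger opening in mm, from 0 to 87.6, then the shift along the world's x, y, z in units of 25 mm (1.0 is 25 mm), then the turn, a rotation vector about the world's x, y, z in degrees. In form: [[hand, x, y, z, ax, ay, az], ...]. A call has 1 to 8 rows; each row shifts and turns the commanded pose from where the row before left it; what a row does not reach is not made up. A row lasts 1/12 s, in which the tool goes at most 41.7 mm and 7.16 degrees, less where a joint would pass 70% of its speed; a pose out of reach is approached as far as the arm can. A call is refused whole if a number of a shift passes 1 or a number of a turn 7.16, either way. A call with a gripper value outside its range is refused whole. The fingers move at their own pace and stop on an object; FORCE is the grip in N (left out, the last holds). Time passes only in rows, so rows that do not move let the fingers close. It gives the time, the measured TCP pose, the force, the opening and the grip force at its end, in the units of the state.
- r.get_state(): the state, without advancing time (a new reading comes with each control period).
- capture(name): name is "side" or "top"; returns a dict with "frame" (420x560x3 uint8, red, green, blue), "K" (3x3 intrinsics, pixels), "k1" (the pictures are not rectified: a ray, as slopes to the right and down, at radius r is drawn at 1 + k1 r^2 times it, then the intrinsics apply), "origin" and "rotation" of the camera in the world. Camera axes: x right, y down, z forward; pixel columns grow to the right and rows downward; lengths in m; the calibration is good to about 2 mm. A picture is of the moment at which its call begins. There is no depth.
- close_job(): hands the job in; it is judged then, once.
Trained networks look in a picture, given as the dict that the camera call returned (one of the last four; its "shot" number tells which), for a name from the list of things; names that differ only in an ending like _2 or _b are one class to them, and where a whole thing is asked for, a point or a joint stands for the part that bears it (a point fixed in the world has none). Each returns a list of dicts, best first, with "conf" (0 to 1); they miss things now and then, are a little off and sometimes report something else, mostly with a low value. They report only what shows in the picture. A call takes as long as a camera call.
- search_frame(picture, target): "bbox" ([left, top, right, bottom] in pixels, round what is visible of it).
- outline_of(picture, target): "region" (420x560 bool, what is visible of it) and "bbox" ([left, top, right, bottom] in pixels, round what is visible of it).
The state is a dict: "time_s": time; "joints": joint angles; "qd": joint speeds; "joint_torque": joint torques, N m; "tcp_pos": TCP position; "eef_rot": TCP orientation; "contact_force": force on the tool from outside, world axes, zero at the start; "moment": the same for the moment, N m; "gripper_width": finger opening in m; "gripper_force": force on a finger pad.
Only numpy, scipy, OpenCV 4.12 (cv2) and the standard library are available. Lean on these libraries where they do the work, as an engineer would, in place of code of your own. Each camera call takes 0.05 s, during which the arm holds its last target. There are 200 camera calls.

### The job

Get the stones ready for soaking: first take the wooden bridge off the green tub and lay it lengthwise in the middle of the cork mat, then set exactly two dark grey stones and one cream stone gently on the floor of the tub, each standing on its long edge as it does in the rack. Leave the other two stones in their places in the rack, do not knock the rack or its lamp, and do not disturb the bottle, the mug or the tin.

Things in the scene. Friction and masses are not known exactly. Their poses are not given: they have to be found in the camera images.
- rack: fixed wooden rack, 276 wide (y): board rising at 35 degrees from front (-x) to back (+x). Origin: centre of its foot on the bench. Slope runs from x -53, z 22 to x 52, z 96; lip 14 high at the low end. Five stones stand on edge in it at y -104, -52, 0, 52, 104, long axis up the slope, between ribs 4 high, 4 wide (channel 25); stone centres at x -19, z 70. Posts at x 66, y +-128 carry the lamp.
- lamp (a point): centre of the fixed lamp bar over the rack, 166 above the bench, 5 behind the rack's origin: aluminium bar 290 long (rack y), 26 deep (rack x), 20 tall. It bars a gripper from coming straight down on the stones; one held square to the slope, leaning back over the rack's front, passes it.
- tub: fixed lime-green open plastic soaking tub, 150 (x) x 240 (y) outside, 50 tall, walls and floor 5 thick (inside 140 x 230). Origin at the centre of its underside on the bench.
- tub_in (a point): centre of the tub's inner floor, 5 above the bench; axes as the tub's.
- bridge: loose wooden sharpening bridge, a bar 200 long (x) x 50 wide (y) x 32 tall with two black rubber bands, about 280 g; it starts lying across the tub's rims. Origin at the centre of its underside, z up.
- mat: fixed cork mat on the bench, 80 (x) x 230 (y) x 4 thick; the bridge belongs lengthwise (along the mat's y) in its middle. Origin at the centre of its underside on the bench.
- spray: bystander: white bottle with a green cap, 60 across, 165 tall. Origin at the centre of its base.
- mug: bystander: white mug, 76 across, 85 tall, handle on its +y side. Origin at the centre of its base.
- tin: bystander: blue tin, 68 across, 55 tall. Origin at the centre of its base.
- grey1: dark grey (coarse) whetstone, 110 long x 20 thick x 40 tall, 190 g, one of five in the rack. Origin: centre of the 110 x 20 underside that rests on the slope; x along its length (in the rack: up the slope), y across the 20 thickness, z along the 40 height (in the rack: square to the slope, leaning 35 degrees from vertical to the rack's front).
- grey1_mid (a point): centre of the dark grey (coarse) stone grey1, 20 above its underside; axes as the stone's.
- grey2: dark grey (coarse) whetstone, 110 long x 20 thick x 40 tall, 190 g, one of five in the rack. Origin: centre of the 110 x 20 underside that rests on the slope; x along its length (in the rack: up the slope), y across the 20 thickness, z along the 40 height (in the rack: square to the slope, leaning 35 degrees from vertical to the rack's front).
- grey2_mid (a point): centre of the dark grey (coarse) stone grey2, 20 above its underside; axes as the stone's.
- grey3: dark grey (coarse) whetstone, 110 long x 20 thick x 40 tall, 190 g, one of five in the rack. Origin: centre of the 110 x 20 underside that rests on the slope; x along its length (in the rack: up the slope), y across the 20 thickness, z along the 40 height (in the rack: square to the slope, leaning 35 degrees from vertical to the rack's front).
- grey3_mid (a point): centre of the dark grey (coarse) stone grey3, 20 above its underside; axes as the stone's.
- cream1: cream (fine) whetstone, 110 long x 20 thick x 40 tall, 190 g, one of five in the rack. Origin: centre of the 110 x 20 underside that rests on the slope; x along its length (in the rack: up the slope), y across the 20 thickness, z along the 40 height (in the rack: square to the slope, leaning 35 degrees from vertical to the rack's front).
- cream1_mid (a point): centre of the cream (fine) stone cream1, 20 above its underside; axes as the stone's.
- cream2: cream (fine) whetstone, 110 long x 20 thick x 40 tall, 190 g, one of five in the rack. Origin: centre of the 110 x 20 underside that rests on the slope; x along its length (in the rack: up the slope), y across the 20 thickness, z along the 40 height (in the rack: square to the slope, leaning 35 degrees from vertical to the rack's front).
- cream2_mid (a point): centre of the cream (fine) stone cream2, 20 above its underside; axes as the stone's.

How it is judged:
By the outcome, as a careful person would: the job done as asked, in the order asked, and still so for the second after the job is handed in, with the robot touching nothing.
It also fails if it takes over 72 s, if anything falls off the work surface, if the arm or the gripper's body presses on something with over 40 N, if the wrist force passes 120 N, or if a joint passes its speed limit or range.

## Working session

There is one attempt and no reset: what is moved stays moved. The work goes in short steps, Python scripts to look and compute and a shell command to move; the robot and the scene stay as the last step left them, time stands still between calls to the robot, and variables do not carry over. Pictures are saved under pics/ and viewed, at most 10 in all, crops included, and the job is handed in when it is done.

```bash
ls; mkdir -p pics
cat > h.py <<'E'
import numpy as np, cv2
from plant import r, capture, close_job, search_frame, outline_of
def save(p,n): cv2.imwrite('pics/'+n,p['frame'][:,:,::-1])
E
python3 - <<'E'
from h import *
for n in ('top','side'):
    p=capture(n); save(p,n+'0.png'); print(n,p['K'],p['k1'],p['origin'],p['rotation'])
    for t in ['rack','tub','bridge','mat','spray','mug','tin','grey1','cream1','lamp']:
        print(t,[(np.round(d['bbox']).astype(int).tolist(),round(d['conf'],2)) for d in search_frame(p,t)][:7])
print(r.get_state())
E
```

```text
pics
top [[545.44625407   0.         281.97477137]
 [  0.         545.44625407 219.53189599]
 [  0.           0.           1.        ]] -0.0185545719228674 [0.27154184 0.01223541 1.64814057] [-1.67316837e+02 -1.23930961e-01 -8.89471336e+01]
rack [([173, 196, 275, 268], 0.63), ([235, 236, 247, 266], 0.6)]
tub []
bridge [([355, 190, 375, 259], 0.91), ([403, 282, 430, 304], 0.69), ([312, 200, 396, 262], 0.17)]
mat [([227, 278, 303, 307], 0.69), ([172, 199, 273, 269], 0.34)]
spray [([274, 156, 294, 182], 0.83), ([356, 192, 372, 260], 0.49)]
mug [([133, 277, 177, 306], 0.6)]
tin [([402, 281, 428, 304], 0.59)]
grey1 [([200, 232, 213, 260], 0.74), ([236, 237, 247, 263], 0.58), ([310, 201, 398, 260], 0.58), ([184, 229, 197, 258], 0.51)]
cream1 [([219, 234, 227, 265], 0.5)]
lamp [([170, 200, 275, 270], 0.62)]
side [[530.02239318   0.         266.72678752]
 [  0.         530.02239318 202.45598114]
 [  0.           0.           1.        ]] -0.09213362775766681 [0.21591915 1.15367774 1.1967659 ] [-131.3978923    -0.3087398  -160.01315428]
rack [([218, 199, 296, 313], 0.92), ([244, 255, 280, 294
[... 470 characters left out ...]
, 'joints': array([-5.66030602e+01,  2.05470899e+01,  6.82235326e-01, -8.80306331e-04,
       -7.01367871e+01, -1.65081011e+01]), 'qd': array([ 3.05061341e-02, -6.50131092e-02, -1.60414356e-01,  2.18655659e-03,
       -1.84920677e-05, -7.98674393e-03]), 'joint_torque': array([-4.26175302e-04, -5.82397270e+01,  2.93302184e+01,  7.00233579e+00,
        1.25388094e-02, -3.69102406e-05]), 'tcp_pos': array([ 0.19609001, -0.64586169,  0.22655233]), 'eef_rot': array([ 1.79998191e+02,  3.27289053e-04, -1.63111460e+02]), 'contact_force': array([-0.26595074, -0.45842315,  1.18776447]), 'moment': array([-0.04127226,  0.0393101 ,  0.00863031]), 'gripper_force': 0.0, 'gripper_width': 0.08762871213507747}
```

Run:
```python
import cv2
a=cv2.imread('pics/top0.png')[130:330,120:440]; cv2.imwrite('pics/top0c.png',cv2.resize(a,None,fx=2.5,fy=2.5,interpolation=cv2.INTER_CUBIC))
a=cv2.imread('pics/side0.png')[150:370,190:380]; cv2.imwrite('pics/side0c.png',cv2.resize(a,None,fx=2.7,fy=2.7,interpolation=cv2.INTER_CUBIC))
```

```text
(no output)
```

View pics/top0c.png

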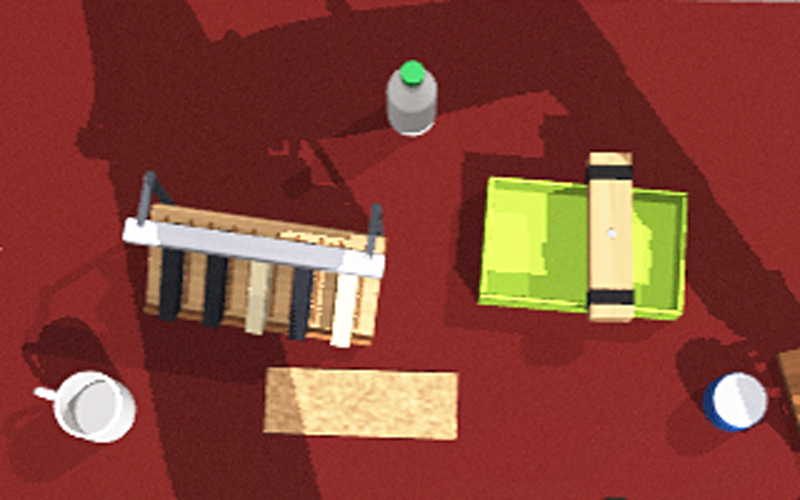

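View pics/side0c.png

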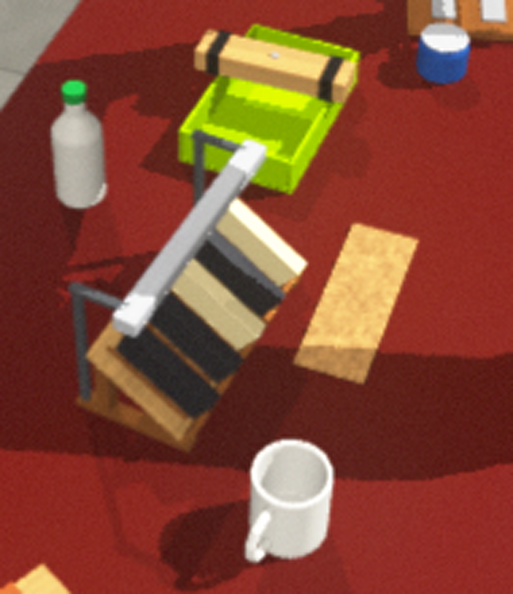

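```bash
cat > geo.py <<'E'
import numpy as np, cv2
from scipy.optimize import least_squares
from scipy.spatial.transform import Rotation as Ro
C={'top':(545.44625407,281.97477137,219.53189599,-0.0185545719228674,[0.27154184,0.01223541,1.64814057],[-1.67316837e+02,-1.23930961e-01,-8.89471336e+01]),
'side':(530.02239318,266.72678752,202.45598114,-0.09213362775766681,[0.21591915,1.15367774,1.1967659],[-131.3978923,-0.3087398,-160.01315428])}
def proj(n,P):
    f,cx,cy,k,o,e=C[n]; P=np.atleast_2d(P)
    q=(P-o)@Ro.from_euler('xyz',e,degrees=True).as_matrix()
    s=q[:,:2]/q[:,2:]; s=s*(1+k*(s**2).sum(1,keepdims=True))
    return s*f+[cx,cy]
def full(n,c):
    c=np.array(c,float)
    return (c+.5)/2.5-.5+[120,130] if n=='top' else (c+.5)/2.7-.5+[190,150]
def place(p,L):
    a=np.radians(p[2]); R=np.array([[np.cos(a),-np.sin(a)],[np.sin(a),np.cos(a)]])
    L=np.array(L,float)/1000; return np.c_[L[:,:2]@R.T+p[:2],L[:,2]]
def fit(obs,p0=(.5,0,0)):
    # obs: list of (cam, local mm, fullpix)
    def res(p): return np.concatenate([(proj(n,place(p,[l]))[0]-u) for n,l,u in obs])
    s=least_squares(res,p0,loss='soft_l1',x_scale=[.01,.01,1]); return s.x,res(s.x).reshape(-1,2)
def box(x0,x1,y0,y1,z0,z1): return [[x,y,z] for x in(x0,x1) for y in(y0,y1) for z in(z0,z1)]
def stone(y):
    c,s=np.cos(np.radians(35)),np.sin(np.radians(35))
    return [[-19+a*c-h*s,y+b,70+a*s+h*c] for a in(-55,55) for b in(-10,10) for h in(-20,20)]
def wire(img,n,W,col,k,off):
    u=(proj(n,W)-off+.5)*k-.5
    for i in range(8):
        for b in(1,2,4):
            j=i^b
            if j>i: cv2.line(img,tuple(int(v*8) for v in u[i]),tuple(int(v*8) for v in u[j]),col,1,cv2.LINE_AA,3)
E
cat > fit1.py <<'E'
from geo import *
def o(n,l,c): return (n,l,full(n,c))
T={'tub':[o('top',[75,120,50],(489,178)),o('top',[75,-120,50],(688,191)),o('top',[-75,-120,50],(681,310)),o('top',[-75,120,50],(479,299)),o('side',[75,-120,50],(256,25)),o('side',[-75,-120,50],(359,50)),o('side',[75,120,50],(180,130))],
'mat':[o('top',[40,115,4],(267,367)),o('top',[40,-115,4],(458,373)),o('top',[-40,-115,4],(457,439)),o('top',[-40,115,4],(264,433)),o('side',[40,-115,4],(355,223)),o('side',[-40,-115,4],(418,238)),o('side',[-40,115,4],(363,382)),o('side',[40,115,4],(295,362))],
'bridge':[o('top',[100,25,82],(589,152)),o('top',[100,-25,82],(632,152)),o('top',[-100,25,82],(589,315)),o('top',[-100,-25,82],(633,315)),o('side',[100,-25,82],(208,31)),o('side',[-100,-25,82],(357,63))],
'rack':[o('top',[-75.5,y,55],c) for y,c in ((-104,(340.5,346)),(-52,(299,338)),(0,(255.5,333)),(52,(212.5,326.5)),(104,(170,319)))]+[o('top',[18,145,176],(124,219)),o('top',[18,-145,176],(384,252)),o('side',[18,-145,176],(247,140)),o('side',[-8,-145,176],(267,145)),o('side',[18,145,176],(113,317)),o('side',[-8,145,176],(137,329))]}
P={}
for k,v in T.items():
    P[k],e=fit(v); print(k,P[k].round(4)); print(e.round(1).tolist())
np.savez('poses.npz',**P)
for n,off,k,size in (('top',(165,185),7,(114,85)),('side',(210,155),5,(150,118))):
    a=cv2.imread(f'pics/{n}0.png')[off[1]:off[1]+size[1],off[0]:off[0]+size[0]]
    if n=='side': a=cv2.imread('pics/side0.png')[155:325,205:355]; off=(205,155); k=3.5
    a=cv2.resize(a,None,fx=k,fy=k,interpolation=cv2.INTER_CUBIC)
    for y in(-104,-52,0,52,104): wire(a,n,place(P['rack'],stone(y)),(0,255,255),k,off)
    wire(a,n,place(P['rack'],box(-8,18,-145,145,156,176)),(0,255,0),k,off)
    wire(a,n,place(P['tub'],box(-75,75,-120,120,0,50)),(255,0,0),k,off)
    wire(a,n,place(P['bridge'],box(-100,100,-25,25,50,82)),(255,0,255),k,off)
    wire(a,n,place(P['mat'],box(-40,40,-115,115,0,4)),(255,255,0),k,off)
    cv2.imwrite(f'pics/fit_{n}.png',a)
E
python3 fit1.py
```

```text
tub [ 0.6116 -0.1981 -3.2115]
[[-0.6, -0.7], [-1.0, -0.2], [0.3, 1.2], [0.3, -0.4], [-0.5, -1.1], [0.6, -0.2], [0.6, -0.2]]
mat [ 0.4219  0.0661 -0.704 ]
[[-0.3, -0.4], [-0.5, -0.4], [-0.7, -0.1], [-0.5, -0.1], [0.0, -1.0], [0.9, -0.3], [1.2, -0.5], [-0.0, -0.7]]
bridge [ 0.6194 -0.2254 -0.5305]
[[-0.1, -0.9], [-0.5, -0.4], [0.0, 0.3], [-0.4, 0.8], [0.4, -1.7], [0.1, -0.9]]
rack [ 0.571   0.1843 -6.5487]
[[-0.1, -0.5], [-1.0, 0.3], [-1.1, -0.0], [-1.3, 0.3], [-1.7, 0.9], [0.4, -0.7], [0.1, -0.3], [-0.5, -1.8], [0.2, -1.0], [0.6, -1.1], [0.6, -2.1]]
```

View pics/fit_top.png

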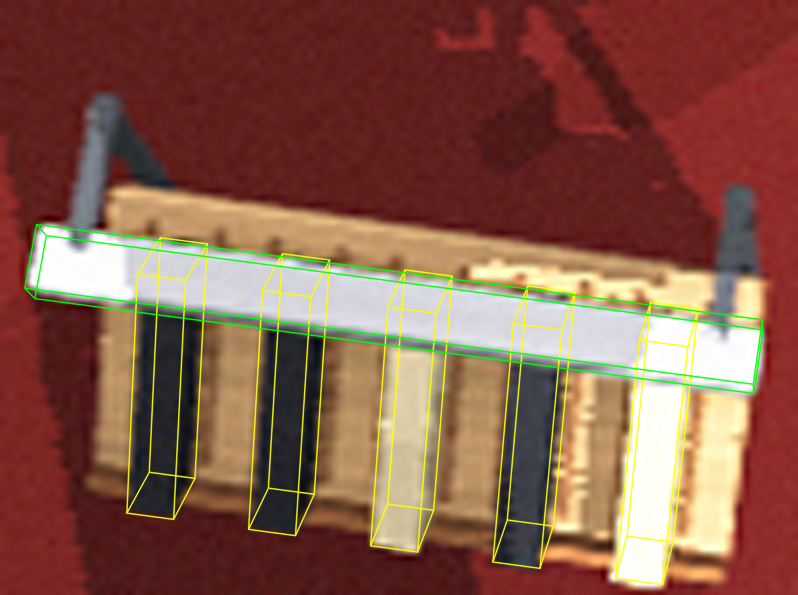

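View pics/fit_side.png

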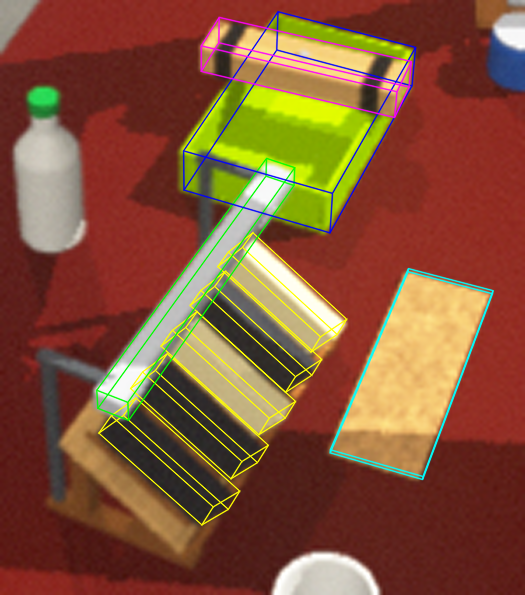

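The top view shows, left to right in the rack (+y to −y): grey, grey, cream, grey, cream. The bridge lies across the tub at about (611,235) in the crop, and the mat is at about (361,403). The fitted wireframes match both views to about 1 px.

```bash
python3 -m creep '[[87.6,0.95,1,0,0,0,-1.1],[87.6,0.95,1,0,0,0,-1.1],[87.6,0.95,1,0,0,0,-1.1],[87.6,0.95,1,0,0,0,-1.1],[87.6,0.95,1,0,0,0,-1.1],[87.6,0.95,1,0,0,0,-1.1],[87.6,0.95,1,0,0,0,-1.1],[87.6,0.95,1,0,0,0,-1.1]]' 60
python3 -m creep '[[87.6,0.95,1,0,0,0,-1.1],[87.6,0.95,1,0,0,0,-1.1],[87.6,0.95,1,0,0,0,-1.1],[87.6,0.95,1,0,0,0,-1.1],[87.6,0.95,1,0,0,0,-1.1],[87.6,0.95,1,0,0,0,-1.1],[87.6,0.95,1,0,0,0,-1.1],[87.6,0.95,1,0,0,0,-1.1]]'
```

```text
time_s: 1.77
tcp_pos: [0.3871, -0.4445, 0.2268]
eef_rot: [-180.0, 0.0, -172.0]
contact_force: [0.5, -0.6, 0.5]
gripper_width: 0.0877
gripper_force: 0.0
time_s: 2.43
tcp_pos: [0.5771, -0.2444, 0.2268]
eef_rot: [-180.0, 0.0, 179.2]
contact_force: [0.6, -0.7, 0.5]
gripper_width: 0.0876
gripper_force: 0.0
```

```bash
python3 -m creep '[[87.6,0.1,0.78,-0.99,0,0,0.3],[87.6,0,0,-0.99,0,0,0],[87.6,0,0,-0.99,0,0,0],[87.6,0,0,-0.99,0,0,0],[87.6,0,0,-0.99,0,0,0],[87.6,0,0,-0.99,0,0,0],[87.6,0,0,-0.5,0,0,0],[87.6,0,0,-0.5,0,0,0]]'
python3 -m creep '[[40,0,0,0,0,0,0],[40,0,0,0,0,0,0],[40,0,0,0,0,0,0],[40,0,0,0,0,0,0],[40,0,0,0,0,0,0],[40,0,0,0,0,0,0]]' 60
```

```text
time_s: 3.1
tcp_pos: [0.578, -0.2263, 0.0515]
eef_rot: [180.0, -0.1, 179.6]
contact_force: [0.3, -1.5, -0.7]
gripper_width: 0.0876
gripper_force: 0.0
time_s: 3.6
tcp_pos: [0.579, -0.2264, 0.054]
eef_rot: [-180.0, 0.1, 179.6]
contact_force: [0.1, -0.2, 0.7]
gripper_width: 0.0533
gripper_force: 0.0
```

```bash
python3 -m creep '[[40,0,0,0,0,0,0],[40,0,0,0,0,0,0],[40,0,0,0.2,0,0,0],[40,0,0,0.8,0,0,0],[40,0,0,1,0,0,0],[40,0,0,1,0,0,0],[40,0,0,1,0,0,0]]'
python3 -m creep '[[40,0,0,1,0,0,0],[40,0,0,1,0,0,0],[40,0,0,0,0,0,0]]'
```

```text
time_s: 4.18
tcp_pos: [0.5778, -0.2262, 0.1536]
eef_rot: [180.0, -0.1, 179.6]
contact_force: [0.2, -0.1, -2.2]
gripper_width: 0.0497
gripper_force: 60.0
time_s: 4.43
tcp_pos: [0.5807, -0.2272, 0.2087]
eef_rot: [-179.9, 0.4, 179.6]
contact_force: [0.7, -0.4, -2.1]
gripper_width: 0.0495
gripper_force: 60.0
```

```bash
python3 -m creep '[[40,-0.3,0.5,0,0,0,5],[40,-0.5,0.8,0,0,0,7],[40,-0.5,0.8,0,0,0,7],[40,-0.5,0.8,0,0,0,7],[40,-0.5,0.8,0,0,0,7],[40,-0.5,0.8,0,0,0,7],[40,-0.5,0.8,0,0,0,7],[40,-0.5,0.8,0,0,0,7]]'
python3 -m creep '[[40,-0.5,0.8,0,0,0,7],[40,-0.5,0.8,0,0,0,7],[40,-0.5,0.8,0,0,0,7],[40,-0.5,0.8,0,0,0,7],[40,-0.4,0.7,0,0,0,7],[40,-0.3,0.5,0,0,0,5],[40,-0.2,0.3,0,0,0,2.5],[40,0,0,0,0,0,0]]'
python3 - <<'E'
from h import *
save(capture('side'),'s1.png'); save(capture('top'),'t1.png')
import cv2
a=cv2.imread('pics/s1.png')[130:350,200:400]; b=cv2.imread('pics/t1.png')[150:370,190:390]
cv2.imwrite('pics/c1.png',cv2.resize(np.hstack([a,b]),None,fx=2,fy=2,interpolation=cv2.INTER_CUBIC))
E
```

```text
time_s: 5.1
tcp_pos: [0.4822, -0.0732, 0.2025]
eef_rot: [179.9, -0.0, -126.1]
contact_force: [1.1, -0.1, -2.0]
gripper_width: 0.0498
gripper_force: 60.0
time_s: 5.77
tcp_pos: [0.4101, 0.0444, 0.2029]
eef_rot: [180.0, 0.0, -83.8]
contact_force: [-0.2, -0.5, -2.4]
gripper_width: 0.0497
gripper_force: 60.0
```

View pics/c1.png

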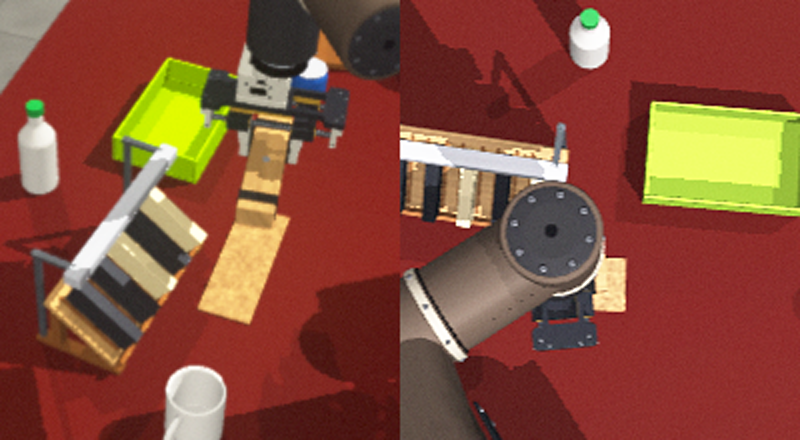

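```bash
python3 -m creep '[[40,0.25,-0.4,0,0,0,-3.5],[40,0.22,-0.35,-0.5,0,0,-3.3],[40,0,0,-1,0,0,0],[40,0,0,-1,0,0,0],[40,0,0,-1,0,0,0],[40,0,0,-1,0,0,0],[40,0,0,-1,0,0,0],[40,0,0,-1,0,0,0]]'
python3 -m creep '[[40,0,0,-0.5,0,0,0],[40,0,0,-0.3,0,0,0],[40,0,0,0,0,0,0]]'
```

```text
time_s: 6.53
tcp_pos: [0.4233, 0.0241, 0.0394]
eef_rot: [-180.0, -0.0, -90.9]
contact_force: [0.6, 0.3, -2.7]
gripper_width: 0.0492
gripper_force: 60.0
time_s: 6.78
tcp_pos: [0.4222, 0.0238, 0.0191]
eef_rot: [179.8, -0.1, -90.8]
contact_force: [-0.9, -0.2, -1.9]
gripper_width: 0.0496
gripper_force: 60.0
```

```bash
python3 -m creep '[[40,0,0.08,-0.2,0,0,0],[40,0,0,-0.15,0,0,0],[40,0,0,0,0,0,0]]'
python3 -m creep '[[40,0,0,-0.08,0,0,0],[40,0,0,0,0,0,0]]'
```

```text
time_s: 7.03
tcp_pos: [0.4232, 0.027, 0.0119]
eef_rot: [-180.0, 0.0, -90.7]
contact_force: [-0.5, -0.1, -3.1]
gripper_width: 0.0496
gripper_force: 60.0
time_s: 7.2
tcp_pos: [0.4231, 0.0271, 0.0101]
eef_rot: [-180.0, 0.0, -90.7]
contact_force: [0.4, -0.5, -3.3]
gripper_width: 0.0495
gripper_force: 60.0
```

```bash
python3 -m creep '[[40,0,0,-0.06,0,0,0],[40,0,0,0,0,0,0]]'
python3 -m creep '[[40,0,0,-0.05,0,0,0],[40,0,0,0,0,0,0]]'
```

```text
time_s: 7.37
tcp_pos: [0.4229, 0.027, 0.0084]
eef_rot: [-180.0, 0.0, -90.7]
contact_force: [-0.7, 0.7, -1.7]
gripper_width: 0.0495
gripper_force: 60.0
time_s: 7.53
tcp_pos: [0.423, 0.027, 0.0077]
eef_rot: [-180.0, 0.0, -90.7]
contact_force: [-3.6, 0.7, 9.9]
gripper_width: 0.0493
gripper_force: 60.0
```

```bash
python3 -m creep '[[70,0,0,0,0,0,0],[70,0,0,0,0,0,0],[70,0,0,0,0,0,0],[70,0,0,0,0,0,0],[70,0,0,0.3,0,0,0],[70,0,0,1,0,0,0],[70,0,0,1,0,0,0],[70,0,0,1,0,0,0]]' 30
python3 -m creep '[[32,0,0,1,0,0,0],[32,0,0,1,0,0,0],[32,0,0,1,0,0,0],[32,0,0,1,0,0,0],[32,0,0,1,0,0,0],[32,0,0,0.5,0,0,0]]'
```

```text
time_s: 8.2
tcp_pos: [0.4224, 0.0266, 0.0909]
eef_rot: [179.9, -0.0, -90.7]
contact_force: [0.6, 0.8, -0.1]
gripper_width: 0.0701
gripper_force: 0.0
time_s: 8.7
tcp_pos: [0.4237, 0.027, 0.2308]
eef_rot: [-179.8, 0.1, -90.7]
contact_force: [1.4, -0.0, -0.1]
gripper_width: 0.0359
gripper_force: 0.0
```

```bash
cat > plan.py <<'E'
from geo import *
P=np.load('poses.npz')
def frame(p,L):
    return place(p,[L])[0]
def rackpt(y,u,n):  # mm from stone mid along slope / normal
    c,s=np.cos(np.radians(35)),np.sin(np.radians(35))
    return frame(P['rack'],[-19+u*c-n*s,y,70+u*s+n*c])
E
python3 - <<'E'
from plan import *
a=cv2.imread('pics/top0.png').astype(float).sum(2)
for y in(104,52,0,-52,-104):
    out=[]
    for u in(-40,-30,-20,-10):
        L=proj('top',[rackpt(y+10,u,20)])[0]; Rr=proj('top',[rackpt(y-10,u,20)])[0]; B=proj('top',[rackpt(y-10,u,-20)])[0]
        v=int(round(L[1])); xs=np.arange(int(L[0])-5,int(L[0])+13); row=a[v-1:v+2,xs].mean(0)
        out.append((L.round(1),Rr.round(1),row.astype(int).tolist(),xs[0]))
    print(y); [print(' ',o[0],o[1],o[3],o[2]) for o in out[1:3]]
for y in(-104,-52,104):
    print(y,'grasp',rackpt(y,-6,-11).round(4),'above',rackpt(y,-6,79).round(4))
E
```

```text
104
  [183.  250.2] [189.7 251.1] 177 [119, 221, 331, 355, 372, 387, 301, 102, 101, 106, 109, 116, 112, 85, 68, 175, 253, 250]
  [183.1 247.1] [189.8 248. ] 178 [237, 376, 409, 407, 419, 329, 129, 113, 112, 120, 106, 112, 105, 60, 120, 243, 261, 340]
52
  [200.5 252.5] [207.2 253.4] 195 [309, 324, 328, 350, 363, 320, 212, 102, 118, 104, 106, 115, 83, 59, 117, 244, 291, 364]
  [200.6 249.5] [207.4 250.4] 195 [352, 427, 417, 420, 427, 412, 292, 99, 108, 109, 115, 112, 102, 88, 59, 223, 272, 345]
0
  [218.  254.9] [224.8 255.8] 213 [358, 369, 383, 392, 386, 441, 528, 555, 555, 562, 557, 573, 492, 368, 316, 262, 351, 426]
  [218.2 251.8] [225.  252.7] 213 [438, 431, 434, 438, 413, 396, 488, 561, 556, 552, 550, 571, 487, 343, 345, 276, 328, 435]
-52
  [235.6 257.2] [242.4 258.1] 230 [399, 411, 420, 415, 417, 294, 118, 112, 171, 196, 196, 195, 137, 308, 432, 404, 587, 580]
  [235.8 254.2] [242.6 255.1] 230 [443, 420, 422, 423, 438, 342, 150, 136, 186, 189, 196, 201, 154, 160, 347, 421, 522, 601]
-104
  [253.2 259.6] [260.  260.5] 248 [374, 403, 464, 469, 327, 738, 762, 756, 754, 754, 756, 758, 728, 562, 449, 591, 674, 678]
  [253.5 256.5] [260.3 257.4] 248 [402, 412, 413, 419, 323, 549, 748, 758, 754, 754, 755, 760, 737, 546, 476, 543, 661, 685]
-104 grasp [0.5416 0.0829 0.0575] above [0.4903 0.0888 0.1313]
-52 grasp [0.5475 0.1346 0.0575] above [0.4963 0.1405 0.1313]
104 grasp [0.5653 0.2896 0.0575] above [0.514  0.2955 0.1313]
```

```bash
python3 -m creep '[[34,0,0.18,0,0,0,-5],[34,0,0.18,0,0,0,-7],[34,0,0.18,0,0,0,-7],[34,0,0.18,0,0,0,-7],[34,0,0.18,0,0,0,-7],[34,0,0.18,0,0,0,-7],[34,0,0.18,0,0,0,-7],[34,0,0.18,0,0,0,-7]]'
python3 -m creep '[[34,0.4,0.18,0,0,0,-7],[34,0.4,0.18,0,0,0,-7],[34,0.4,0.18,0,0,0,-7],[34,0.4,0.18,0,0,0,-7],[34,0.4,0.18,0,0,0,-7],[34,0.3,0.18,0,0,0,-6.9],[34,0.2,0.18,0,0,0,0],[34,0.1,0.1,0,0,0,0]]'
python3 -m creep '[[34,0,0,-0.5,-0.8,-6.95,0],[34,0,0,-0.8,-0.8,-6.95,0],[34,0,0,-0.8,-0.8,-6.95,0],[34,0,0,-0.8,-0.8,-6.95,0],[34,0,0,-0.5,-0.8,-6.95,0],[34,0,0,0,0,0,0]]'
python3 - <<'E'
from plan import *
from plant import r
s=r.get_state(); R=Ro.from_euler('xyz',s['eef_rot'],degrees=True).as_matrix()
print(s['joints'].round(1), 'err rotvec to go',(Ro.from_euler('xyz',[0,-35,float(P['rack'][2])],degrees=True)*Ro.from_euler('xyz',[180,0,180],degrees=True)*Ro.from_matrix(R).inv()).as_rotvec(degrees=True).round(2))
print('to above',((rackpt(-102.6,-6,79)-s['tcp_pos'])/.025).round(2),'down 90',((rackpt(-102.6,-6,-11)-rackpt(-102.6,-6,79))/.025).round(2))
E
```

```text
time_s: 9.37
tcp_pos: [0.4226, 0.0629, 0.2276]
eef_rot: [180.0, 0.0, -145.1]
contact_force: [0.1, -0.8, 0.9]
gripper_width: 0.0344
gripper_force: 0.0
time_s: 10.03
tcp_pos: [0.4882, 0.0971, 0.2272]
eef_rot: [-180.0, -0.0, 173.6]
contact_force: [1.2, 0.5, 0.4]
gripper_width: 0.0336
gripper_force: 0.0
time_s: 10.53
tcp_pos: [0.5103, 0.0764, 0.1949]
eef_rot: [-179.8, 27.9, 174.6]
contact_force: [-0.1, 1.7, 2.5]
gripper_width: 0.0339
gripper_force: 0.0
[  38.2   -8.   -57.9   46.2  -26.8 -173.1] err rotvec to go [-0.57 -7.1  -1.03]
to above [-0.79  0.55 -2.54] down 90 [ 2.05 -0.24 -2.95]
```

```bash
J='from plant import r;s=r.get_state();print("J",s["joints"].round(1))'
python3 -m creep '[[34,0,0,0.3,0.8,6.95,0],[34,0,0,0.5,0.8,6.95,0],[34,0,0,0,0.8,6.95,0],[34,0,0,0,0.8,6.95,0],[34,0,0,0,0,0,0]]'; python3 -c "$J"
python3 -m creep '[[34,0,0,0,0,0,7],[34,0,0,0,0,0,7],[34,0,0,0,0,0,7],[34,0,0,0,0,0,7],[34,0,0,0,0,0,7],[34,0,0,0,0,0,7],[34,0,0,0,0,0,7],[34,0,0,0,0,0,7]]';python3 -c "$J"
```

```text
time_s: 10.95
tcp_pos: [0.5201, 0.0633, 0.2073]
eef_rot: [-178.7, 6.8, 173.3]
contact_force: [2.6, 0.2, 1.7]
gripper_width: 0.0342
gripper_force: 0.0
J [  32.4    3.2  -27.3    6.4  -55.2 -132.7]
time_s: 11.62
tcp_pos: [0.5153, 0.0596, 0.2053]
eef_rot: [-178.5, 7.1, -130.4]
contact_force: [-0.4, 0.5, -0.1]
gripper_width: 0.034
gripper_force: 0.0
J [ 27.3   2.8 -24.8  -1.6 -55.3 -67. ]
```

```bash
cat >> plan.py <<'E'
from plant import r
def Rt(obj,tilt): # tool leaning back by tilt in object's frame, yaw-0 branch
    return Ro.from_euler('z',float(P[obj][2]),degrees=True)*Ro.from_euler('y',-tilt,degrees=True)*Ro.from_euler('x',180,degrees=True)
def togo(p,R,name=''):
    s=r.get_state(); C=Ro.from_euler('xyz',s['eef_rot'],degrees=True)
    print(name,'J',s['joints'].round(1),'d',((p-s['tcp_pos'])/.025).round(2),'rot',(R*C.inv()).as_rotvec(degrees=True).round(2))
def tcp_stone(y,u=-15,n=8,tilt=25,back=0):
    R=Rt('rack',tilt); return rackpt(y,u,n)+R.apply([0,0,1])*(.019-back),R
E
python3 -m creep '[[34,0,0,0,0,0,7],[34,0,0,0,0,0,7],[34,0,0,0,0,0,7],[34,0,0,0,0,0,7],[34,0,0,0,0,0,7],[34,0,0,0,0,0,7],[34,0,0,0,0,0,7],[34,0,0,0,0,0,7]]'
python3 -m creep '[[34,0,0.1,0,0,0,7],[34,0,0.1,0,0,0,7],[34,0,0.1,0,0,0,7],[34,0,0.1,0,0,0,7],[34,0,0.1,0,0,0,7],[34,0,0.1,0,0,0,7],[34,0,0.1,0,0,0,7],[34,0,0.1,0,0,0,7]]'
python3 -c "
from plan import *
print(r.get_state()['tcp_pos'].round(4),r.get_state()['eef_rot'].round(1))
p,R=tcp_stone(-102.6,back=.06);togo(p,R,'pre')
q,R=tcp_stone(-102.6);print(p,q,((q-p)/.025).round(2))"
```

```text
time_s: 12.28
tcp_pos: [0.5154, 0.0597, 0.2053]
eef_rot: [-178.5, 7.2, -74.4]
contact_force: [-0.5, 0.3, 0.5]
gripper_width: 0.0341
gripper_force: 0.0
time_s: 12.95
tcp_pos: [0.5154, 0.0798, 0.2052]
eef_rot: [-178.4, 7.2, -18.4]
contact_force: [0.2, 0.7, -0.2]
gripper_width: 0.0341
gripper_force: 0.0
[0.5154 0.0798 0.2052] [-178.4    7.2  -18.4]
pre J [ 25.5  10.8 -13.4  -6.5 -70.1  48.4] d [-0.36  0.34 -4.  ] rot [ -8.52 -31.16  11.32]
[0.50640723 0.08839749 0.10510819] [0.53159888 0.08550558 0.05072972] [ 1.01 -0.12 -2.18]
```

```bash
python3 -m creep '[[34,-0.1,0.07,-0.4,-1.7,-6.23,2.26],[34,-0.1,0.07,-0.6,-1.7,-6.23,2.26],[34,-0.1,0.07,-0.6,-1.7,-6.23,2.26],[34,-0.06,0.07,-0.6,-1.7,-6.23,2.26],[34,0,0.06,-0.6,-1.7,-6.23,2.26],[34,0,0,0,0,0,0]]'
python3 -c "
from plan import *
p,R=tcp_stone(-102.6,back=.06);togo(p,R,'pre')"
```

```text
time_s: 13.45
tcp_pos: [0.5144, 0.0734, 0.151]
eef_rot: [179.6, -20.9, -9.3]
contact_force: [-0.3, -2.1, 0.2]
gripper_width: 0.0344
gripper_force: 0.0
pre J [ 38.1  -1.2 -52.7  34.1 -28.5  13.7] d [-0.32  0.6  -1.83] rot [-0.22 -4.07  2.86]
```

```bash
python3 -m creep '[[34,-0.1,0.2,-0.6,0,-1.4,0.95],[34,-0.1,0.2,-0.6,0,-1.4,0.95],[34,-0.1,0.2,-0.6,0,-1.3,0.95],[34,0,0,0,0,0,0]]'
python3 -c "
from plan import *
p,R=tcp_stone(-102.6,back=.06);togo(p,R,'pre')"
```

```text
time_s: 13.78
tcp_pos: [0.5253, 0.0934, 0.1299]
eef_rot: [-179.5, -23.0, -7.3]
contact_force: [0.2, -0.1, -0.7]
gripper_width: 0.034
gripper_force: 0.0
pre J [ 34.7   1.  -57.9  48.9 -19.8   3.3] d [-0.76 -0.2  -0.99] rot [-0.68 -1.97  0.53]
```

```bash
cat > kin.py <<'E'
import numpy as np
from scipy.optimize import least_squares
from scipy.spatial.transform import Rotation as Ro
D=[([-56.603,20.546,.682,0,-70.136,-16.507],(.1961,-.6459,.2266),[180,0,-163.11]),
([38.2,-8,-57.9,46.2,-26.8,-173.1],(.5103,.0764,.1949),[-179.8,27.9,174.6]),
([32.4,3.2,-27.3,6.4,-55.2,-132.7],(.5201,.0633,.2073),[-178.7,6.8,173.3]),
([27.3,2.8,-24.8,-1.6,-55.3,-67],(.5153,.0596,.2053),[-178.5,7.1,-130.4]),
([25.5,10.8,-13.4,-6.5,-70.1,48.4],(.5154,.0798,.2052),[-178.4,7.2,-18.4]),
([38.1,-1.2,-52.7,34.1,-28.5,13.7],(.5144,.0734,.151),[179.6,-20.9,-9.3]),
([34.7,1,-57.9,48.9,-19.8,3.3],(.5253,.0934,.1299),[-179.5,-23,-7.3])]
e=lambda a,x:Ro.from_euler(a,x,degrees=True)
def fk(j,p,s4,s6,H):
    a1,h,L2,el,L3,d1,d2,L6,w=p
    R1=e('z',j[0]); R2=R1*e('y',j[1]); R3=R2*e('y',-j[2]); R4=R3*e('x',s4*j[3]); R5=R4*e('y',-j[4])
    x=R1.apply([a1,d1,h])+R2.apply([0,0,L2])+R3.apply([L3,0,el])+R4.apply([0,d2,0])+R5.apply([L6,0,w])
    return x,R5*e('x',s6*j[5])*H
H={}
def run():
    best=None
    for s4 in(1,-1):
        for s6 in(1,-1):
            Hs=[(fk(j,[0]*9,s4,s6,e('x',0))[1].inv()*e('xyz',o)) for j,_,o in D]
            Hm=Ro.concatenate(Hs).mean(); er=max((Hm.inv()*q).magnitude() for q in Hs)*57.3
            s=least_squares(lambda p:np.concatenate([(fk(j,p,s4,s6,Hm)[0]-x)*1000 for j,x,_ in D]+[(p-[0,.35,.35,0,.35,-.1,-.1,.25,0])*1]),[0,.35,.35,0,.35,-.1,-.1,.25,0])
            rr=np.abs(s.fun[:21]).max()
            print(s4,s6,'rot err',er.round(2),'pos',rr.round(1),s.x.round(4))
            if best is None or er<best[0]: best=(er,s.x,s4,s6,Hm)
    return best
if __name__=='__main__': run()
E
python3 kin.py
```

```text
Traceback (most recent call last):
  File "kin.py", line 29, in <module>
    if __name__=='__main__': run()
                             ~~~^^
  File "kin.py", line 26, in run
    print(s4,s6,'rot err',er.round(2),'pos',rr.round(1),s.x.round(4))
                          ^^^^^^^^
AttributeError: 'float' object has no attribute 'round'
```

```bash
sed -i "s/er.round(2)/round(er,2)/" kin.py; python3 kin.py
```

```text
1 1 rot err 130.23 pos 53.3 [ 0.1922 -0.1837  0.4137  0.0336  0.3771 -0.4401  0.2505 -0.1271 -0.0816]
1 -1 rot err 68.75 pos 53.3 [ 0.1922 -0.1837  0.4137  0.0336  0.3771 -0.4401  0.2505 -0.1271 -0.0816]
-1 1 rot err 162.8 pos 0.4 [-1.500e-03  2.025e-01  6.003e-01 -5.000e-04  4.647e-01 -2.000e-04
 -1.915e-01  3.795e-01  1.100e-03]
-1 -1 rot err 0.1 pos 0.4 [-1.500e-03  2.025e-01  6.003e-01 -5.000e-04  4.647e-01 -2.000e-04
 -1.915e-01  3.795e-01  1.100e-03]
```

```bash
cat >> kin.py <<'E'
LO=np.array([-176.03,-82.01,-58.28,-173.87,-174.79,-173.66]);HI=np.array([176.03,121.73,71.71,95.51,-.11,173.66])
import io,contextlib
with contextlib.redirect_stdout(io.StringIO()): B=run()
def ik(p,R,seed,m=.5):
    f=lambda q:np.concatenate([(fk(q,*B[1:])[0]-p)*1000,(R.inv()*fk(q,*B[1:])[1]).as_rotvec(degrees=True)*3])
    s=least_squares(f,np.clip(seed,LO+m+.1,HI-m-.1),bounds=(LO+m,HI-m),x_scale=30)
    return s.x,np.abs(s.fun).max()
def multi(p,R,n=30):
    rng=np.random.default_rng(0); out=[]
    for i in range(n):
        q,e_=ik(p,R,[38,0,-50,40,-25,10] if i==0 else rng.uniform(LO,HI))
        if e_<.5 and not any(np.abs(q-o).max()<1 for o in out): out.append(q)
    return out
E
cat > opt.py <<'E'
from plan import *; import kin
z180=Ro.from_euler('z',180,degrees=True)
for y in(-102.6,103):
  for tilt,u in((35,-6),(35,5),(30,0),(25,-15),(25,-5),(20,-15),(20,-10)):
    res=[]
    for back in(0,.04,.08):
        p,R=tcp_stone(y,u=u,n=8,tilt=tilt,back=back)
        s=kin.multi(p,R,14); res.append([q.round(0).astype(int).tolist() for q in s])
    print(y,tilt,u,res)
E
timeout 500 python3 opt.py
```

```text
-102.6 35 -6 [[], [], []]
-102.6 35 5 [[], [], []]
-102.6 30 0 [[], [], []]
-102.6 25 -15 [[], [], []]
-102.6 25 -5 [[], [], []]
-102.6 20 -15 [[], [], [[39, 0, -56, 37, -24, 12]]]
-102.6 20 -10 [[], [], [[39, 0, -55, 36, -25, 13]]]
103 35 -6 [[], [], []]
103 35 5 [[], [], []]
103 30 0 [[], [[41, 13, -56, 91, -21, -44]], [[50, 9, -55, 72, -26, -33]]]
103 25 -15 [[[37, 17, -55, 91, -17, -42]], [[47, 13, -53, 69, -21, -29]], [[54, 10, -51, 54, -27, -19]]]
103 25 -5 [[[38, 17, -54, 87, -17, -39]], [[48, 13, -52, 66, -22, -26]], [[54, 10, -49, 52, -28, -17]]]
103 20 -15 [[[47, 18, -49, 58, -19, -18]], [[52, 15, -46, 43, -25, -8]], [[56, 11, -43, 35, -32, -2]]]
103 20 -10 [[[47, 18, -49, 56, -20, -16]], [[52, 15, -45, 42, -26, -7]], [[56, 11, -42, 35, -32, -1]]]
```

```bash
cat > opt.py <<'E'
from plan import *; import kin
def marg(u,n,t):
    t=np.radians(t); rel=np.array([11,86])-np.array([.819*u-.574*n,.574*u+.819*n]); return rel@[np.cos(t),np.sin(t)]-39
for y in(-102.6,-50.6,0,51,103):
  for u in(-30,-20):
   for tilt in (8,12,16,20):
    R=Rt('rack',tilt); out=[]; q=np.array([39,0,-50,30,-30,10.])
    for lift in(0,25,50,80):
        p=rackpt(y,u,10+lift)+R.apply([0,0,1])*.019
        c=[kin.ik(p,R,s) for s in (q,[30,10,-30,0,-60,30])]; c=min(c,key=lambda a:a[1])
        if c[1]<.5: q=c[0]
        out.append(c[0].round(0).astype(int).tolist() if c[1]<.5 else round(c[1],0))
    print(y,u,tilt,'marg',round(marg(u,10,tilt)),out)
E
timeout 500 python3 opt.py
```

```text
-102.6 -30 8 marg 15 [[35, 14, -43, 11, -28, 38], [36, 11, -43, 11, -31, 38], [38, 8, -43, 10, -34, 37], [40, 4, -43, 9, -38, 37]]
-102.6 -30 12 marg 21 [[36, 12, -50, 24, -20, 26], [38, 9, -49, 21, -24, 27], [39, 6, -49, 19, -28, 28], [42, 2, -48, 17, -33, 28]]
-102.6 -30 16 marg 27 [np.float64(2.0), [35, 7, -58, 40, -17, 10], [39, 4, -56, 33, -21, 15], [43, 0, -55, 27, -27, 17]]
-102.6 -30 20 marg 32 [np.float64(13.0), np.float64(11.0), np.float64(8.0), np.float64(6.0)]
-102.6 -20 8 marg 6 [[34, 14, -41, 11, -29, 40], [36, 11, -41, 10, -32, 39], [37, 8, -41, 10, -35, 39], [39, 4, -41, 9, -39, 38]]
-102.6 -20 12 marg 12 [[35, 12, -48, 22, -22, 28], [37, 9, -48, 19, -26, 29], [39, 6, -47, 18, -29, 30], [41, 2, -47, 16, -34, 30]]
-102.6 -20 16 marg 17 [[31, 10, -58, 48, -13, 7], [35, 8, -56, 37, -18, 14], [39, 4, -54, 30, -23, 17], [42, 0, -53, 26, -28, 20]]
-102.6 -20 20 marg 23 [np.float64(11.0), np.float64(8.0), np.float64(6.0), np.float64(3.0)]
-50.6 -30 8 marg 15 [[40, 15, -41, 12, -29, 33], [41, 12, -41, 11, -32, 33], [43, 10, -41, 11, -35, 32], [45, 6, -41, 10, -39, 31]]
-50.6 
[... 3215 characters left out ...]
 30, -29, 1], [58, 11, -42, 27, -33, 3]]
103 -30 20 marg 32 [[46, 18, -52, 63, -18, -23], [51, 15, -50, 53, -21, -17], [55, 13, -49, 45, -25, -12], [58, 10, -47, 39, -29, -9]]
103 -20 8 marg 6 [[50, 22, -29, 12, -35, 24], [52, 19, -30, 11, -38, 23], [53, 17, -30, 11, -40, 23], [55, 14, -30, 10, -43, 22]]
103 -20 12 marg 12 [[51, 20, -35, 21, -29, 14], [53, 18, -35, 20, -32, 14], [55, 15, -35, 19, -35, 14], [56, 13, -35, 17, -38, 14]]
103 -20 16 marg 17 [[51, 19, -43, 36, -24, 0], [53, 17, -42, 32, -27, 2], [55, 14, -41, 29, -30, 3], [58, 11, -40, 26, -34, 4]]
103 -20 20 marg 23 [[47, 18, -50, 59, -19, -19], [51, 15, -49, 50, -22, -14], [54, 13, -47, 43, -26, -10], [58, 10, -46, 38, -30, -7]]
```

```bash
cat >> plan.py <<'E'
def G(y,lift=0,u=-26,n=10,tilt=12):
    R=Rt('rack',tilt); return rackpt(y,u,n+lift)+R.apply([0,0,1])*.019,R
def T(ty,lift=0,u=-26,n=10,tilt=-23,tx=0): # in the tub, stone centred at tub (tx,ty) mm, lift mm above floor
    R=Rt('tub',tilt); return frame(P['tub'],[tx+u,ty,5+20+n+lift])+R.apply([0,0,1])*.019,R
E
python3 - <<'E'
from plan import *; import kin
for ty in(-65,0,65):
    for l in(0,80,180): print(ty,l,[ (q.round(0).astype(int).tolist(),round(e,1)) for q,e in [kin.ik(*T(ty,l),[10,40,-20,5,-40,20])]])
print(r.get_state()['tcp_pos'])
p,R=G(-102.6,60);print(p.round(4));togo(p,R,'pre'); q,_=G(-102.6);print(((q-p)/.025).round(2),q.round(4))
E
```

```text
-65 0 [([-6, 40, 1, 1, -73, 92], np.float64(0.0))]
-65 80 [([-6, 36, 4, 1, -81, 92], np.float64(0.0))]
-65 180 [([-6, 32, 10, 1, -92, 93], np.float64(0.0))]
0 0 [([-1, 39, -1, -1, -73, 88], np.float64(0.0))]
0 80 [([-1, 34, 2, -1, -81, 88], np.float64(0.0))]
0 180 [([-1, 30, 8, -1, -91, 88], np.float64(0.0))]
65 0 [([4, 38, -2, -3, -73, 84], np.float64(0.0))]
65 80 [([4, 33, 1, -3, -81, 84], np.float64(0.0))]
65 180 [([4, 29, 7, -3, -91, 83], np.float64(0.0))]
[0.52534739 0.09340637 0.12993662]
[0.4833 0.0911 0.0938]
pre J [ 34.7   1.  -57.9  48.9 -19.8   3.3] d [-1.68 -0.09 -1.44] rot [ 0.86 10.94  0.57]
[ 1.37 -0.16 -1.97] [0.5175 0.0871 0.0447]
```

```bash
python3 -m creep '[[34,-0.5,0,0,0.1,2,0],[34,-0.5,0,0,0.2,3,0.2],[34,-0.4,0,0,0.3,3,0.2],[34,-0.28,-0.09,-0.3,0.3,3,0.2],[34,0,0,-0.6,0,0,0],[34,0,0,-0.54,0,0,0],[34,0,0,0,0,0,0]]'
python3 -c "
from plan import *
togo(*G(-102.6,60),'pre');togo(*G(-102.6),'grasp')"
```

```text
time_s: 14.37
tcp_pos: [0.4803, 0.0909, 0.0913]
eef_rot: [180.0, -11.7, -6.6]
contact_force: [-1.1, -0.0, -0.1]
gripper_width: 0.0341
gripper_force: 0.0
pre J [ 40.    4.8 -48.3  17.2 -29.9  29. ] d [0.12 0.01 0.1 ] rot [-0.03 -0.3   0.05]
grasp J [ 40.    4.8 -48.3  17.2 -29.9  29. ] d [ 1.49 -0.15 -1.86] rot [-0.03 -0.3   0.05]
```

```bash
python3 -m creep '[[34,0.2,-0.03,-0.25,0,-0.3,0],[34,0.3,-0.02,-0.4,0,0,0],[34,0,0,0,0,0,0]]'
python3 - <<'E'
from plan import *
from h import capture,save
save(capture('side'),'s2.png');save(capture('top'),'t2.png')
a=cv2.imread('pics/s2.png')[170:300,215:345]; b=cv2.imread('pics/t2.png')[170:300,160:290]
cv2.imwrite('pics/c2.png',cv2.resize(np.hstack([a,b]),None,fx=3,fy=3,interpolation=cv2.INTER_CUBIC))
togo(*G(-102.6),'grasp')
E
```

```text
time_s: 14.62
tcp_pos: [0.4943, 0.0899, 0.0763]
eef_rot: [-180.0, -12.1, -6.6]
contact_force: [1.1, -0.5, 0.3]
gripper_width: 0.0336
gripper_force: 0.0
grasp J [ 38.5   7.1 -49.   19.5 -26.5  28. ] d [ 0.94 -0.11 -1.3 ] rot [-0.04  0.2   0.03]
```

View pics/c2.png

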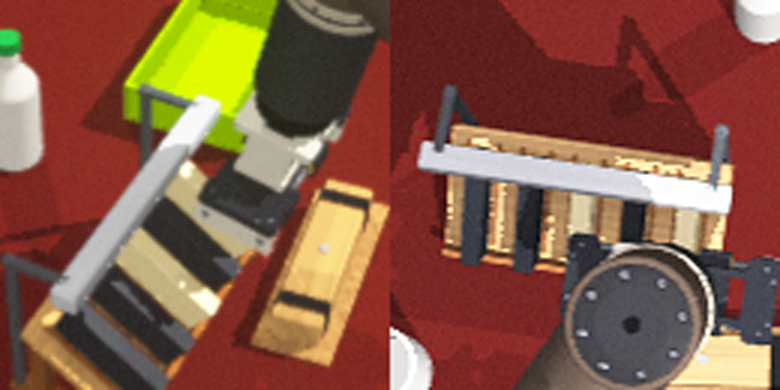

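```bash
python3 -m creep '[[34,0.3,-0.04,-0.4,0,0.1,0],[34,0.3,-0.04,-0.4,0,0.1,0],[34,0.2,-0.03,-0.3,0,0,0],[34,0.14,0,-0.2,0,0,0],[34,0,0,0,0,0,0]]'
python3 -c "
from plan import *
togo(*G(-102.6),'grasp')"
```

```text
time_s: 15.13
tcp_pos: [0.5176, 0.0869, 0.0438]
eef_rot: [-180.0, -12.0, -6.6]
contact_force: [-0.3, -0.6, 0.3]
gripper_width: 0.0342
gripper_force: 0.0
grasp J [ 35.4  12.3 -49.5  23.1 -20.7  26.9] d [-0.01  0.01  0.04] rot [-0.    0.01  0.02]
```

```bash
python3 -m creep '[[24,0,0,0,0,0,0],[20,0,0,0,0,0,0],[15,0,0,0,0,0,0],[10,0,0,0,0,0,0],[10,0,0,0,0,0,0],[10,0,0,0,0,0,0]]' 35
python3 -m creep '[[10,-0.12,0.01,0.16,0,0,0],[10,-0.28,0.03,0.4,0,0,0],[10,-0.28,0.03,0.4,0,0,0],[10,0,0,0,0,0,0]]'
```

```text
time_s: 15.63
tcp_pos: [0.5176, 0.0874, 0.0449]
eef_rot: [-179.9, -12.1, -6.6]
contact_force: [-4.7, -0.0, 5.9]
gripper_width: 0.0199
gripper_force: 34.9
time_s: 15.97
tcp_pos: [0.5, 0.0892, 0.0697]
eef_rot: [-179.9, -12.1, -6.6]
contact_force: [0.1, 0.2, -2.7]
gripper_width: 0.0201
gripper_force: 34.9
```

```bash
python3 -m creep '[[10,-0.4,0.05,0,0,0,0],[10,-0.5,0.06,0.2,0,2,0],[10,-0.4,0.05,0.6,0.3,4,0],[10,-0.3,0,0.9,0.5,5,0],[10,0,0,1,0.5,5,0],[10,0,0,1,0.5,5,0],[10,0,0,0.5,0,0,0],[10,0,0,0,0,0,0]]'
python3 -c "
from plan import *
p,R=T(-65,60);print(p);togo(p,R,'t')"
```

```text
time_s: 16.63
tcp_pos: [0.4634, 0.0936, 0.1752]
eef_rot: [179.6, 8.8, -6.6]
contact_force: [0.8, -0.8, -1.0]
gripper_width: 0.0198
gripper_force: 34.9
[ 0.57457206 -0.26114593  0.07751041]
t J [ 30.9   9.4 -20.   -5.4 -67.9  54.9] d [  4.45 -14.19  -3.91] rot [ 1.6  14.11  3.22]
```

```bash
python3 -m creep '[[10,-0.4,-0.1,0.5,0,0,0],[10,-0.4,-0.4,0.3,0,0,0],[10,0,-0.9,0,0,0,0],[10,0,-1,0,0,0,0],[10,0,-1,0,0,0,0],[10,0,-1,0,0,0,0],[10,0.5,-1,0,0.2,1.8,0.4],[10,0.5,-1,0,0.2,1.8,0.4]]'
python3 -m creep '[[10,0.6,-1,0,0.2,1.8,0.4],[10,0.6,-1,0,0.2,1.8,0.4],[10,0.6,-1,0,0.2,1.8,0.4],[10,0.6,-1,0,0.2,1.8,0.4],[10,0.6,-1,-0.4,0.2,1.8,0.4],[10,0.5,-1,-0.8,0.2,1.6,0.4],[10,0.5,-1,-0.8,0,0,0],[10,0.3,-0.5,-0.8,0,0,0]]'
python3 -c "
from plan import *
p,R=T(-65,60);togo(p,R,'t')"
```

```text
time_s: 17.3
tcp_pos: [0.4642, -0.0679, 0.1927]
eef_rot: [179.5, 12.7, -5.6]
contact_force: [1.2, 0.5, -1.9]
gripper_width: 0.0196
gripper_force: 34.9
time_s: 17.97
tcp_pos: [0.573, -0.2566, 0.1195]
eef_rot: [179.9, 23.4, -3.2]
contact_force: [-0.1, 0.6, -2.2]
gripper_width: 0.0195
gripper_force: 34.9
t J [ -5.6  34.6   4.7   1.1 -83.5  92.1] d [ 0.06 -0.18 -1.68] rot [ 0.11 -0.43 -0.03]
```

```bash
python3 -m creep '[[10,0.06,-0.18,-0.6,0.1,-0.4,0],[10,0,0,-0.9,0,0,0],[10,0,0,-0.9,0,0,0],[10,0,0,-0.8,0,0,0],[10,0,0,-0.4,0,0,0],[10,0,0,-0.15,0,0,0],[10,0,0,0,0,0,0]]'
python3 -c "
from plan import *
togo(*T(-65),'t')
from h import capture,save
save(capture('side'),'s3.png');save(capture('top'),'t3.png')
a=cv2.imread('pics/s3.png')[140:270,235:365]; b=cv2.imread('pics/t3.png')[160:290,280:410]
cv2.imwrite('pics/c3.png',cv2.resize(np.hstack([a,b]),None,fx=3,fy=3,interpolation=cv2.INTER_CUBIC))"
```

```text
time_s: 18.55
tcp_pos: [0.5738, -0.2586, 0.0283]
eef_rot: [-180.0, 23.0, -3.1]
contact_force: [-0.1, -0.5, -1.0]
gripper_width: 0.0198
gripper_force: 34.9
t J [ -5.8  39.3   0.5   1.1 -74.2  92.2] d [ 0.03 -0.1  -0.43] rot [-0.01 -0.02 -0.12]
```

View pics/c3.png

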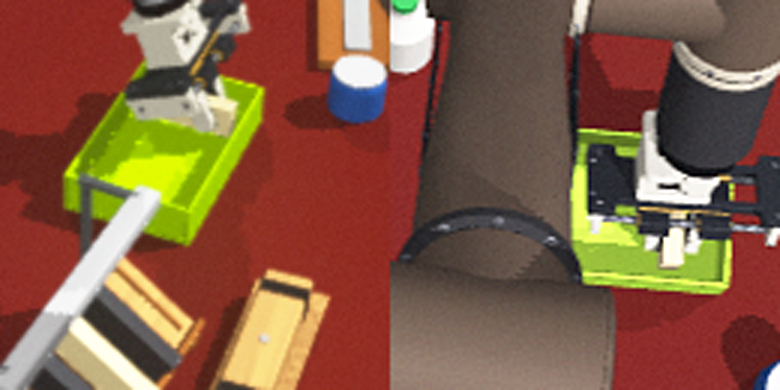

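```bash
python3 -m creep '[[10,0.03,0,-0.2,0,0,0],[10,0,0,-0.1,0,0,0],[10,0,0,-0.05,0,0,0],[10,0,0,0,0,0,0]]'; python3 -m creep '[[10,0,0,-0.05,0,0,0],[10,0,0,0,0,0,0]]'
```

```text
time_s: 18.98
tcp_pos: [0.5753, -0.2589, 0.0209]
eef_rot: [-180.0, 22.9, -3.1]
contact_force: [-0.6, -0.4, -1.5]
gripper_width: 0.0196
gripper_force: 34.9
time_s: 19.15
tcp_pos: [0.5754, -0.259, 0.0196]
eef_rot: [-180.0, 22.9, -3.1]
contact_force: [-0.2, 0.3, -1.9]
gripper_width: 0.0196
gripper_force: 34.9
```

```bash
python3 -m creep '[[10,0,0,-0.04,0,0,0],[10,0,0,0,0,0,0]]'; python3 -m creep '[[10,0,0,-0.04,0,0,0],[10,0,0,0,0,0,0]]'
```

```text
time_s: 19.32
tcp_pos: [0.5754, -0.2589, 0.0185]
eef_rot: [-180.0, 22.9, -3.1]
contact_force: [-0.3, 0.6, -2.6]
gripper_width: 0.0197
gripper_force: 34.9
time_s: 19.48
tcp_pos: [0.5753, -0.2589, 0.0175]
eef_rot: [-180.0, 22.9, -3.1]
contact_force: [0.3, -0.4, -0.9]
gripper_width: 0.0198
gripper_force: 34.9
```

```bash
python3 -m creep '[[10,0,0,-0.03,0,0,0],[10,0,0,0,0,0,0]]'; python3 -m creep '[[10,0,0,-0.03,0,0,0],[10,0,0,0,0,0,0]]'
```

```text
time_s: 19.65
tcp_pos: [0.5754, -0.2589, 0.0168]
eef_rot: [-180.0, 22.9, -3.1]
contact_force: [0.4, -0.5, -1.7]
gripper_width: 0.0197
gripper_force: 34.9
time_s: 19.82
tcp_pos: [0.5754, -0.259, 0.0165]
eef_rot: [-180.0, 22.9, -3.1]
contact_force: [-0.2, 0.8, 0.9]
gripper_width: 0.0198
gripper_force: 34.9
```

```bash
python3 -m creep '[[10,0,0,-0.03,0,0,0],[10,0,0,0,0,0,0]]'; python3 -m creep '[[20,0,0,0,0,0,0],[26,0,0,0,0,0,0],[34,0,0,0,0,0,0],[42,0,0,0,0,0,0],[42,0,0,0,0,0,0],[42,0,0,0.2,0,0,0],[42,0,0,0.6,0,0,0],[42,0,0,1,0,0,0]]'
python3 -m creep '[[36,0,0,1,0,0,0],[34,0,0,1,0,0,0],[34,0,0,1,0,0,0],[34,0,0,0.5,0,0,0]]'
python3 -c "
from plan import *
togo(*G(-50.6,60),'pre');togo(*G(-50.6),'grasp')
from h import capture,save
save(capture('side'),'s4.png');save(capture('top'),'t4.png')"
```

```text
time_s: 19.98
tcp_pos: [0.5754, -0.259, 0.0165]
eef_rot: [180.0, 22.9, -3.1]
contact_force: [-0.6, 1.8, 5.0]
gripper_width: 0.0198
gripper_force: 34.9
time_s: 20.65
tcp_pos: [0.5737, -0.2585, 0.0586]
eef_rot: [-179.9, 23.2, -3.1]
contact_force: [0.3, 0.2, -0.0]
gripper_width: 0.0421
gripper_force: 0.0
time_s: 20.98
tcp_pos: [0.5766, -0.2595, 0.1516]
eef_rot: [179.9, 22.6, -3.1]
contact_force: [0.4, 0.3, 1.5]
gripper_width: 0.0343
gripper_force: 0.0
pre J [ -5.9  33.1   6.7   1.1 -86.3  92.5] d [-3.5  16.09 -2.31] rot [ -2.86 -34.54  -3.33]
grasp J [ -5.9  33.1   6.7   1.1 -86.3  92.5] d [-2.13 15.93 -4.28] rot [ -2.86 -34.54  -3.33]
```

```bash
python3 -m creep '[[34,-0.4,0.5,0.3,-0.36,-4.32,-0.42],[34,-0.4,1,0,-0.36,-4.32,-0.42],[34,-0.4,1,0,-0.36,-4.32,-0.42],[34,-0.4,1,0,-0.36,-4.32,-0.42],[34,-0.4,1,0,-0.36,-4.32,-0.42],[34,-0.4,1,0,-0.36,-4.32,-0.42],[34,-0.4,1,0,-0.36,-4.32,-0.42],[34,-0.4,1,0,-0.36,-4.32,-0.42]]'
python3 -m creep '[[34,-0.4,1,0,0,0,0],[34,-0.4,1,0,0,0,0],[34,0,1,-0.2,0,0,0],[34,0,1,-0.2,0,0,0],[34,0,1,-0.2,0,0,0],[34,0,1,-0.2,0,0,0],[34,0,1,-0.2,0,0,0],[34,0,1,-0.2,0,0,0]]'
python3 -c "
from plan import *
togo(*G(-50.6,60),'pre')
import numpy as np
a=cv2.imread('pics/s4.png')[140:270,235:365]; b=cv2.imread('pics/t4.png')[160:290,280:410]
cv2.imwrite('pics/c4.png',cv2.resize(np.hstack([a,b]),None,fx=3,fy=3,interpolation=cv2.INTER_CUBIC))"
```

```text
time_s: 21.75
tcp_pos: [0.4949, -0.0702, 0.1552]
eef_rot: [-179.8, -12.0, -6.6]
contact_force: [0.5, 0.5, 1.0]
gripper_width: 0.034
gripper_force: 0.0
time_s: 22.42
tcp_pos: [0.4746, 0.1295, 0.1245]
eef_rot: [-180.0, -11.7, -6.6]
contact_force: [1.1, 0.5, 0.3]
gripper_width: 0.0343
gripper_force: 0.0
pre J [ 45.1   2.5 -44.7  15.5 -36.5  26.3] d [ 0.58  0.53 -1.23] rot [-0.06 -0.25  0.  ]
```

View pics/c4.png

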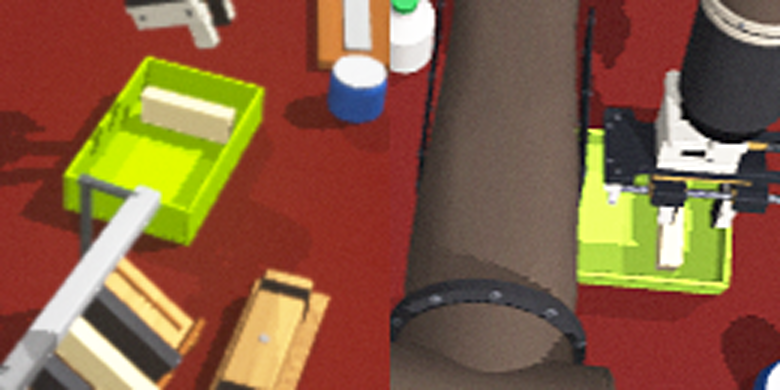

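The cream stone stands on edge on the tub floor, at about (185,112) in the side crop. Next is the grey stone at −52.

```bash
python3 -m creep '[[34,0.2,0.27,-0.4,0,0,0],[34,0.2,0.26,-0.4,0,-0.25,0],[34,0.18,0,-0.43,0,0,0],[34,0.2,-0.03,-0.28,0,0,0],[34,0.35,-0.04,-0.5,0,0,0],[34,0,0,0,0,0,0]]'
python3 -c "
from plan import *
togo(*G(-50.6),'grasp')"
```

```text
time_s: 22.92
tcp_pos: [0.5034, 0.139, 0.0728]
eef_rot: [179.9, -11.9, -6.6]
contact_force: [-0.7, -0.3, -0.3]
gripper_width: 0.0341
gripper_force: 0.0
grasp J [ 42.8   9.7 -46.5  19.9 -27.4  23.4] d [ 0.8  -0.01 -1.12] rot [ 0.05 -0.12  0.04]
```

```bash
python3 -m creep '[[34,0.28,-0.02,-0.4,0,-0.1,0],[34,0.28,0,-0.4,0,0,0],[34,0.16,0,-0.22,0,0,0],[34,0.06,0,-0.08,0,0,0],[34,0,0,0,0,0,0]]'
python3 -c "
from plan import *
togo(*G(-50.6),'grasp')"
python3 -m creep '[[24,0,0,0,0,0,0],[20,0,0,0,0,0,0],[15,0,0,0,0,0,0],[10,0,0,0,0,0,0],[10,0,0,0,0,0,0],[10,0,0,0,0,0,0]]' 35
python3 -c "
from plan import *
togo(*G(-50.6),'grasp')"
```

```text
time_s: 23.33
tcp_pos: [0.523, 0.139, 0.0473]
eef_rot: [-180.0, -12.1, -6.6]
contact_force: [-0.1, 0.4, 0.3]
gripper_width: 0.0341
gripper_force: 0.0
grasp J [ 40.5  13.5 -47.1  23.3 -22.7  21.9] d [ 0.02 -0.01 -0.1 ] rot [-0.03  0.09  0.05]
time_s: 23.83
tcp_pos: [0.5232, 0.1396, 0.0482]
eef_rot: [-179.9, -12.2, -6.6]
contact_force: [-3.9, -1.8, 7.2]
gripper_width: 0.0196
gripper_force: 35.0
grasp J [ 40.5  13.4 -47.1  23.3 -22.7  21.8] d [ 0.01 -0.03 -0.14] rot [-0.09  0.17  0.01]
```

```bash
python3 -m creep '[[10,-0.12,0.01,0.16,0,0,0],[10,-0.28,0.03,0.4,0,0,0],[10,-0.28,0.03,0.4,0,0,0],[10,-0.3,0.04,0,0,0,0],[10,-0.4,0.05,0,0,0,0],[10,-0.5,0.06,0.2,0,2,0],[10,-0.4,0.05,0.6,0.3,4,0],[10,-0.4,0,0.9,0.5,5,0]]'
python3 -m creep '[[10,-0.3,0,1,0.5,5,0],[10,-0.3,0,1,0.5,5,0],[10,-0.2,0,0.8,0,0,0],[10,0,-0.2,0.4,0,0,0],[10,0,-0.6,0,0,0,0],[10,0,-1,0,0,0,0],[10,0,-1,0,0,0,0],[10,0,-1,0,0,0,0]]'
python3 -c "
from plan import *
p,R=T(0,60);togo(p,R,'t')"
```

```text
time_s: 24.5
tcp_pos: [0.4516, 0.1462, 0.1127]
eef_rot: [179.6, -0.6, -6.3]
contact_force: [2.6, -1.9, -1.7]
gripper_width: 0.0198
gripper_force: 34.9
time_s: 25.17
tcp_pos: [0.4349, 0.0499, 0.1931]
eef_rot: [179.4, 9.0, -6.5]
contact_force: [0.0, -0.9, -1.8]
gripper_width: 0.0196
gripper_force: 34.9
t J [ 28.1   5.3 -22.6  -4.9 -69.9  57.5] d [ 5.73 -9.85 -4.62] rot [ 1.73 13.95  3.1 ]
```

```bash
python3 -m creep '[[10,0,-1,0,0,0,0],[10,0,-1,0,0.22,1.75,0.39],[10,0.6,-1,0,0.22,1.75,0.39],[10,0.7,-1,0,0.22,1.75,0.39],[10,0.7,-1,0,0.22,1.75,0.39],[10,0.7,-1,0,0.22,1.75,0.39],[10,0.7,-1,0,0.22,1.75,0.39],[10,0.7,-1,0,0.22,1.75,0.39]]'
python3 -m creep '[[10,0.7,-0.9,-0.3,0.2,1.7,0.37],[10,0.6,-0.6,-0.7,0,0,0],[10,0.3,-0.3,-1,0,0,0],[10,0,0,-1,0,0,0],[10,0,0,0,0,0,0]]'
python3 -c "
from plan import *
p,R=T(0);togo(p,R,'t')"
```

```text
time_s: 25.83
tcp_pos: [0.5384, -0.15, 0.193]
eef_rot: [179.9, 21.4, -3.7]
contact_force: [1.9, 0.6, -1.2]
gripper_width: 0.0196
gripper_force: 34.9
time_s: 26.25
tcp_pos: [0.5749, -0.1934, 0.1124]
eef_rot: [-179.9, 23.6, -3.3]
contact_force: [-1.0, -0.4, -3.7]
gripper_width: 0.0197
gripper_force: 34.9
t J [ -0.9  33.6   2.7  -1.1 -82.7  87.9] d [ 0.13 -0.12 -3.8 ] rot [-0.13 -0.55  0.17]
```

```bash
python3 -m creep '[[10,0.13,-0.12,-0.8,-0.1,-0.5,0.15],[10,0,0,-0.9,0,0,0],[10,0,0,-0.8,0,0,0],[10,0,0,-0.6,0,0,0],[10,0,0,-0.25,0,0,0],[10,0,0,-0.1,0,0,0],[10,0,0,0,0,0,0]]'
python3 -m creep '[[10,0,0,-0.05,0,0,0],[10,0,0,0,0,0,0]]'
```

```text
time_s: 26.83
tcp_pos: [0.5819, -0.1965, 0.0334]
eef_rot: [180.0, 22.5, -3.1]
contact_force: [-0.5, 0.4, -0.7]
gripper_width: 0.0196
gripper_force: 34.9
time_s: 27.0
tcp_pos: [0.5826, -0.1967, 0.0328]
eef_rot: [180.0, 22.4, -3.1]
contact_force: [-0.2, -0.0, -1.2]
gripper_width: 0.0199
gripper_force: 34.9
```

```bash
python3 -c "
from plan import *
p,R=T(0);togo(p,R,'t')"
```

```text
t J [ -1.   37.8  -0.8  -0.8 -73.7  88.3] d [-0.17  0.02 -0.61] rot [ 0.06  0.63 -0.1 ]
```

```bash
python3 -m creep '[[10,-0.17,0.02,-0.2,0.06,0.6,-0.1],[10,0,0,-0.15,0,0,0],[10,0,0,-0.05,0,0,0],[10,0,0,0,0,0,0]]'
python3 -m creep '[[10,0,0,-0.05,0,0,0],[10,0,0,0,0,0,0]]'
python3 -c "
from plan import *
p,R=T(0);togo(p,R,'t')"
```

```text
time_s: 27.33
tcp_pos: [0.5773, -0.1962, 0.0211]
eef_rot: [-180.0, 23.1, -3.2]
contact_force: [1.2, 0.1, -2.3]
gripper_width: 0.0202
gripper_force: 34.9
time_s: 27.5
tcp_pos: [0.5778, -0.1963, 0.0203]
eef_rot: [-180.0, 23.1, -3.2]
contact_force: [-0.3, 0.2, -1.9]
gripper_width: 0.0201
gripper_force: 34.9
t J [ -1.   38.7  -1.3  -0.9 -73.1  88.2] d [ 0.02  0.   -0.11] rot [-0.01 -0.08  0.01]
```

```bash
python3 -m creep '[[10,0,0,-0.03,0,0,0],[10,0,0,0,0,0,0]]'
python3 -m creep '[[10,0,0,-0.03,0,0,0],[10,0,0,0,0,0,0]]'
```

```text
time_s: 27.67
tcp_pos: [0.5778, -0.1963, 0.0201]
eef_rot: [-180.0, 23.1, -3.2]
contact_force: [-1.6, 0.2, 0.3]
gripper_width: 0.0198
gripper_force: 34.9
time_s: 27.83
tcp_pos: [0.5777, -0.1963, 0.0199]
eef_rot: [180.0, 23.1, -3.2]
contact_force: [-1.8, 0.4, 6.3]
gripper_width: 0.0198
gripper_force: 35.0
```

```bash
python3 -m creep '[[20,0,0,0,0,0,0],[26,0,0,0,0,0,0],[34,0,0,0,0,0,0],[42,0,0,0,0,0,0],[42,0,0,0,0,0,0],[42,0,0,0.2,0,0,0],[42,0,0,0.6,0,0,0],[42,0,0,1,0,0,0]]'
python3 -m creep '[[36,0,0,1,0,0,0],[34,0,0,1,0,0,0],[34,0,0,1,0,0,0],[34,0,0,0.5,0,0,0]]'
python3 -c "
from plan import *
p,R=G(103,60);print(p);togo(p,R,'pre')"
```

```text
time_s: 28.5
tcp_pos: [0.576, -0.1959, 0.0622]
eef_rot: [-180.0, 23.4, -3.2]
contact_force: [1.0, -0.1, -0.3]
gripper_width: 0.0419
gripper_force: 0.0
time_s: 28.83
tcp_pos: [0.5788, -0.1966, 0.155]
eef_rot: [180.0, 22.8, -3.2]
contact_force: [0.6, -0.8, 1.4]
gripper_width: 0.0338
gripper_force: 0.0
[0.50671262 0.29531271 0.09384285]
pre J [ -1.   31.5   5.2  -0.8 -86.5  88. ] d [-2.89 19.68 -2.45] rot [ -2.93 -34.72  -3.24]
```

```bash
python3 -m creep '[[34,-0.5,0.5,0.3,-0.37,-4.34,-0.4],[34,-0.5,1,0,-0.37,-4.34,-0.4],[34,-0.5,1,0,-0.37,-4.34,-0.4],[34,-0.5,1,0,-0.37,-4.34,-0.4],[34,-0.5,1,0,-0.37,-4.34,-0.4],[34,-0.5,1,0,-0.37,-4.34,-0.4],[34,-0.5,1,0,-0.37,-4.34,-0.4],[34,-0.5,1,0,-0.37,-4.34,-0.4]]'
python3 -m creep '[[34,0,1,0,0,0,0],[34,0,1,0,0,0,0],[34,0,1,0,0,0,0],[34,0,1,0,0,0,0],[34,0,1,0,0,0,0],[34,0.1,1,0,0,0,0],[34,0.1,1,0,0,0,0],[34,0.1,1,0,0,0,0]]'
python3 -m creep '[[34,0.1,1,-0.2,0,0,0],[34,0.1,1,-0.3,0,0,0],[34,0.1,1,-0.3,0,0,0],[34,0,0,0,0,0,0]]'
python3 -c "
from plan import *
p,R=G(103,60);togo(p,R,'pre')
from h import capture,save
save(capture('side'),'s5.png');save(capture('top'),'t5.png')
a=cv2.imread('pics/s5.png')[150:340,215:345]; b=cv2.imread('pics/t5.png')[160:350,140:400]
cv2.imwrite('pics/c5.png',cv2.resize(np.hstack([a,b]),None,fx=2,fy=2,interpolation=cv2.INTER_CUBIC))"
```

```text
time_s: 29.5
tcp_pos: [0.4775, -0.0072, 0.1595]
eef_rot: [-179.8, -12.0, -6.6]
contact_force: [1.5, 1.0, 0.9]
gripper_width: 0.0346
gripper_force: 0.0
time_s: 30.17
tcp_pos: [0.4849, 0.1925, 0.159]
eef_rot: [-180.0, -11.8, -6.5]
contact_force: [-0.5, 0.1, -0.2]
gripper_width: 0.034
gripper_force: 0.0
time_s: 30.5
tcp_pos: [0.4931, 0.2697, 0.1377]
eef_rot: [180.0, -11.8, -6.4]
contact_force: [-0.5, -0.3, 0.3]
gripper_width: 0.034
gripper_force: 0.0
pre J [ 55.4   9.2 -34.8  15.8 -41.4  16.8] d [ 0.54  1.02 -1.75] rot [-0.01 -0.24 -0.17]
```

View pics/c5.png

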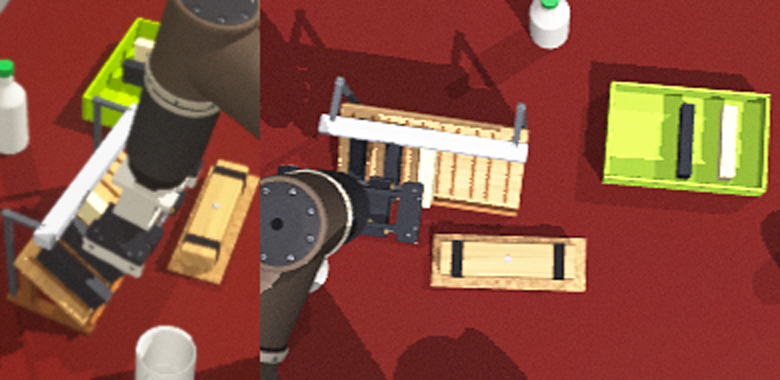

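The tub now holds one grey stone at about (686,140) and the cream at about (729,140). The bridge is centred on the mat, and the hand is in front of the +y grey stone.

```bash
python3 -m creep '[[34,0.1,0.4,-0.3,0,-0.1,-0.1],[34,0.15,0.4,-0.5,0,-0.1,-0.07],[34,0.15,0.22,-0.5,0,0,0],[34,0.14,0,-0.45,0,0,0],[34,0.2,-0.03,-0.28,0,0,0],[34,0.35,-0.04,-0.5,0,0,0],[34,0,0,0,0,0,0]]'
python3 -c "
from plan import *
togo(*G(103),'grasp')"
```

```text
time_s: 31.18
tcp_pos: [0.5201, 0.2886, 0.0737]
eef_rot: [179.9, -11.9, -6.7]
contact_force: [0.2, 0.1, 0.7]
gripper_width: 0.0339
gripper_force: 0.0
grasp J [ 53.8  16.6 -36.3  19.4 -32.7  13.5] d [ 0.83  0.11 -1.16] rot [ 0.07 -0.13  0.22]
```

```bash
python3 -m creep '[[34,0,0.2,0,0,-0.1,0.2],[34,0,0,0,0,0,0]]'
python3 -c "
from plan import *
togo(*G(103),'grasp')"
```

```text
time_s: 31.35
tcp_pos: [0.5203, 0.2956, 0.0763]
eef_rot: [-179.9, -12.1, -6.5]
contact_force: [0.3, 0.3, -0.2]
gripper_width: 0.034
gripper_force: 0.0
grasp J [ 54.2  16.6 -36.   19.6 -32.9  13.1] d [ 0.82 -0.17 -1.26] rot [-0.07  0.11 -0.06]
```

```bash
python3 -m creep '[[34,0.2,-0.1,-0.3,0,0,0],[34,0.28,-0.03,-0.42,0,0,0],[34,0.2,-0.02,-0.3,0,0,0],[34,0.1,-0.02,-0.14,0,0,0],[34,0,0,0,0,0,0]]'
python3 -c "
from plan import *
togo(*G(103),'grasp')"
python3 -m creep '[[24,0,0,0,0,0,0],[20,0,0,0,0,0,0],[15,0,0,0,0,0,0],[10,0,0,0,0,0,0],[10,0,0,0,0,0,0],[10,0,0,0,0,0,0]]' 35
python3 -c "
from plan import *
togo(*G(103),'grasp')"
```

```text
time_s: 31.77
tcp_pos: [0.5394, 0.2901, 0.0457]
eef_rot: [180.0, -12.0, -6.5]
contact_force: [-0.1, -0.1, 0.7]
gripper_width: 0.0341
gripper_force: 0.0
grasp J [ 51.9  20.1 -36.6  21.7 -28.7  12.9] d [ 0.06  0.05 -0.04] rot [ 0.03  0.01 -0.03]
time_s: 32.27
tcp_pos: [0.5396, 0.2914, 0.0472]
eef_rot: [-179.9, -12.1, -6.5]
contact_force: [-0.4, 2.1, 2.5]
gripper_width: 0.0198
gripper_force: 35.0
grasp J [ 52.   19.9 -36.6  21.7 -28.7  12.9] d [ 0.05 -0.   -0.1 ] rot [-0.1   0.11 -0.09]
```

```bash
python3 -m creep '[[10,-0.12,0.01,0.16,0,0,0],[10,-0.28,0.03,0.4,0,0,0],[10,-0.28,0.03,0.4,0,0,0],[10,-0.3,0.04,0,0,0,0],[10,-0.4,0.05,0,0,0,0],[10,-0.5,0.06,0.2,0,2,0],[10,-0.4,0.05,0.6,0.3,4,0],[10,-0.5,0,0.9,0.5,5,0]]'
python3 -m creep '[[10,-0.5,0,1,0.5,5,0],[10,-0.5,0,1,0.5,5,0],[10,-0.4,0,0.8,0,0,0],[10,-0.2,-0.3,0.4,0,0,0],[10,0,-0.6,0,0,0,0],[10,0,-1,0,0,0,0],[10,0,-1,0,0,0,0],[10,0,-1,0,0,0,0]]'
python3 -c "
from plan import *
p,R=T(65,60);togo(p,R,'t')"
```

```text
time_s: 32.93
tcp_pos: [0.4653, 0.2968, 0.1111]
eef_rot: [179.4, -0.6, -6.2]
contact_force: [2.6, -1.4, -2.4]
gripper_width: 0.0197
gripper_force: 35.0
time_s: 33.6
tcp_pos: [0.4281, 0.1975, 0.1914]
eef_rot: [179.3, 9.1, -6.4]
contact_force: [-0.5, -0.8, -3.2]
gripper_width: 0.0198
gripper_force: 35.0
t J [ 43.1   8.3 -18.5  -6.9 -69.8  43.4] d [  6.15 -13.16  -4.56] rot [ 1.8  13.81  2.99]
```

```bash
python3 -m creep '[[10,0,-1,0,0,0,0],[10,0,-1,0,0,0,0],[10,0,-1,0,0,0,0],[10,0,-1,0,0,0,0],[10,0,-1,0,0,0,0],[10,0,-1,0,0,0,0],[10,0,-1,0,0.2,1.5,0.3],[10,0.4,-1,0,0.2,1.8,0.39]]'
python3 -m creep '[[10,0.8,-0.9,0,0.22,1.75,0.39],[10,0.9,-0.9,0,0.22,1.75,0.39],[10,0.9,-0.9,0,0.22,1.75,0.39],[10,0.9,-0.9,0,0.22,1.75,0.39],[10,0.9,-0.8,-0.2,0.22,1.75,0.39],[10,0.8,-0.5,-0.6,0.22,1.75,0.35],[10,0.5,-0.2,-0.8,0,0,0],[10,0,0,0,0,0,0]]'
python3 -c "
from plan import *
p,R=T(65);togo(p,R,'t')"
```

```text
time_s: 34.27
tcp_pos: [0.4362, -0.002, 0.1923]
eef_rot: [179.5, 12.5, -5.7]
contact_force: [0.9, 0.9, -2.2]
gripper_width: 0.0198
gripper_force: 35.0
time_s: 34.93
tcp_pos: [0.5805, -0.1289, 0.1459]
eef_rot: [180.0, 23.5, -3.4]
contact_force: [-1.3, -0.0, -4.2]
gripper_width: 0.0195
gripper_force: 35.0
t J [  4.2  31.1   3.9  -3.  -86.   83.2] d [ 0.06 -0.1  -5.13] rot [-0.02 -0.46  0.21]
```

```bash
python3 -m creep '[[10,0.06,-0.1,-0.8,0,-0.4,0.2],[10,0,0,-1,0,0,0],[10,0,0,-1,0,0,0],[10,0,0,-0.9,0,0,0],[10,0,0,-0.6,0,0,0],[10,0,0,-0.3,0,0,0],[10,0,0,0,0,0,0]]'
python3 -c "
from plan import *
p,R=T(65);togo(p,R,'t')"
```

```text
time_s: 35.52
tcp_pos: [0.5813, -0.1299, 0.0361]
eef_rot: [-180.0, 22.8, -3.1]
contact_force: [-0.7, -0.0, -2.0]
gripper_width: 0.0198
gripper_force: 35.0
t J [  4.3  36.6  -1.9  -3.  -74.   84.1] d [ 0.02 -0.06 -0.74] rot [-0.01  0.23 -0.14]
```

```bash
python3 -m creep '[[10,0.02,-0.05,-0.3,0,0.2,-0.1],[10,0,0,-0.2,0,0,0],[10,0,0,-0.05,0,0,0],[10,0,0,0,0,0,0]]'
python3 -m creep '[[10,0,0,-0.04,0,0,0],[10,0,0,0,0,0,0]]'
python3 -c "
from plan import *
p,R=T(65);togo(p,R,'t')"
```

```text
time_s: 35.85
tcp_pos: [0.5844, -0.1312, 0.0245]
eef_rot: [-179.9, 22.7, -3.2]
contact_force: [-0.1, -0.5, -2.2]
gripper_width: 0.0194
gripper_force: 35.0
time_s: 36.02
tcp_pos: [0.5847, -0.1312, 0.0237]
eef_rot: [-179.9, 22.7, -3.2]
contact_force: [0.5, -0.1, -2.2]
gripper_width: 0.0198
gripper_force: 35.0
t J [  4.1  37.6  -1.9  -3.  -73.   84.2] d [-0.11 -0.01 -0.25] rot [-0.03  0.34 -0.02]
```

```bash
python3 -m creep '[[10,-0.08,0,-0.07,0,0.3,0],[10,0,0,-0.05,0,0,0],[10,0,0,0,0,0,0]]'
python3 -m creep '[[10,0,0,-0.04,0,0,0],[10,0,0,0,0,0,0]]'
python3 -c "
from plan import *
p,R=T(65);togo(p,R,'t')"
```

```text
time_s: 36.27
tcp_pos: [0.5822, -0.1312, 0.0207]
eef_rot: [-180.0, 23.0, -3.2]
contact_force: [-0.4, 0.9, 0.8]
gripper_width: 0.0197
gripper_force: 35.0
time_s: 36.43
tcp_pos: [0.5822, -0.1312, 0.0206]
eef_rot: [-180.0, 23.0, -3.2]
contact_force: [-2.2, 1.5, 6.8]
gripper_width: 0.0196
gripper_force: 35.0
t J [  4.1  37.8  -2.1  -3.  -72.9  84.2] d [-0.02 -0.01 -0.12] rot [-0.02 -0.03 -0.05]
```

```bash
python3 -m creep '[[20,0,0,0,0,0,0],[26,0,0,0,0,0,0],[34,0,0,0,0,0,0],[42,0,0,0,0,0,0],[42,0,0,0,0,0,0],[42,0,0,0.2,0,0,0],[42,0,0,0.6,0,0,0],[42,0,0,1,0,0,0]]'
python3 -m creep '[[42,0,0,1,0,0,0],[42,0,0,1,0,0,0],[42,0,0,1,0,0,0],[42,-0.5,-0.5,1,0,0,0],[42,-1,-1,0.5,0,0,0],[42,-1,-1,0,0,0,0],[42,-1,-1,0,0,0,0],[42,-1,-1,0,0,0,0]]'
python3 -m creep '[[42,-0.5,-1,0,0,0,0],[42,0,-1,0,0,0,0],[42,0,-1,0,0,0,0],[42,0,-1,0,0,0,0],[42,0,-1,0,0,0,0],[42,0,-1,0,0,0,0],[42,0,-0.5,0,0,0,0],[42,0,0,0,0,0,0]]'
python3 - <<'E'
from h import *
save(capture('side'),'s6.png'); save(capture('top'),'t6.png')
a=cv2.imread('pics/s6.png')[140:370,200:370]; b=cv2.imread('pics/t6.png')[150:380,130:360]; 
b=cv2.imread('pics/t6.png')[150:380,170:400]
cv2.imwrite('pics/c6.png',cv2.resize(np.hstack([a,b]),None,fx=2,fy=2,interpolation=cv2.INTER_CUBIC))
E
```

```text
time_s: 37.1
tcp_pos: [0.5807, -0.1311, 0.0628]
eef_rot: [-180.0, 23.3, -3.2]
contact_force: [0.0, -0.0, 0.7]
gripper_width: 0.0422
gripper_force: 0.0
time_s: 37.77
tcp_pos: [0.4688, -0.2446, 0.1776]
eef_rot: [-180.0, 22.9, -3.1]
contact_force: [0.7, -0.7, -1.1]
gripper_width: 0.0421
gripper_force: 0.0
time_s: 38.43
tcp_pos: [0.4568, -0.4084, 0.1765]
eef_rot: [-180.0, 23.0, -3.3]
contact_force: [0.3, -0.4, -0.4]
gripper_width: 0.0417
gripper_force: 0.0
```

View pics/c6.png

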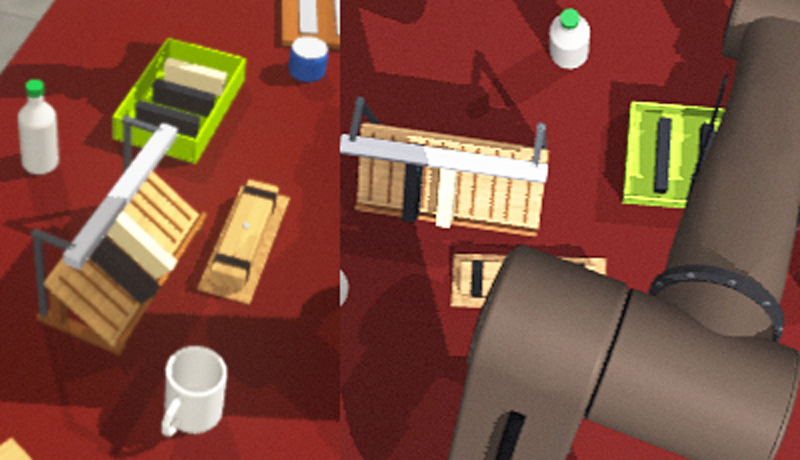

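The side view shows the cream and both grey stones on edge in the tub, at about (195,75), (183,97) and (167,118). The bridge is on the mat, two stones remain in the rack, and the bottle, mug and tin are where they were.

```bash
python3 -c "
from plant import close_job
print(close_job())"
```

```text
the job is handed in; nothing more can be done
None
```

I handed the job in at about 38.5 s: the bridge is lengthwise in the middle of the mat, and two dark grey stones and one cream stone stand on their long edges on the tub floor. The last pictures show the other two stones still in the rack, and I saw no knock to the rack, lamp, bottle, mug or tin. The hand-in returned no verdict.

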